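# Pin a stack of engraving plates in the register jig

## Robot

A 6-joint arm with a two-finger parallel gripper is mounted at the origin on the work surface. World frame = base frame: x ahead of the robot, y to its left, z up, the work surface at z = 0. Lengths are in m, angles in rad, forces in N, time in s.
With the tool pointing down it reaches from about 0.3 to 0.875 m from the base axis. Payload 4.2 kg.
Tool frame: the origin (TCP) lies midway between the tips of the shut fingers; the grasp point (between the pads) lies 19 mm behind it; z points along the fingers, x is the direction in which the jaws open and shut, and the axes are right-handed (so a half turn about z gives the same grasp; the last joint's range is limited). The gripper opens to 85 mm and grips with 20 to 120 N. Pads are 22 mm wide; open, the fingers measure 114 mm over their backs; the gripper's body (76 mm by 85 mm) begins 54 mm behind the grasp point. The pads swing forward as they close: fully open they stand 13 mm farther back than shut.
Start: joints at [1.172, 0.32, 1.565, -0, 1.257, -0.02], TCP at [0.213, 0.534, 0.231] pointing down, gripper open.
Joint ranges: [-3.11, 3.11], [-0.84, 2.01], [0.21, 2.61], [-1.34, 4.49], [0.05, 2.63], [-2.56, 2.56]. Speed limits (rad/s): [2.57, 2.57, 3.14, 3.14, 3.14, 3.14].

## Interface

Orientations are given as a rotation vector (axis times angle).
In Python, from station import env gives the robot as it stands.
- The arm moves only by the tool step_arm, never from a script. Its argument "plan" is a list of rows, each an object with "fingers": the opening in per cent of the stroke, from 0 (shut) to 100 (fully open); "travel": the shift along the world's x, y, z in units of 25 mm (1.0 is 25 mm), a list of three; "turn": the turn, a rotation vector about the world's x, y, z in units of 6 degrees (1.0 is 6 degrees), a list of three. In form: [{"fingers": fingers, "travel": [x, y, z], "turn": [wx, wy, wz]}, ...]. A call has exactly 5 rows; each row is the pose to reach, as a shift and turn from the pose commanded when the call began; what a row does not reach only later rows make up. A row lasts 1/12 s, in which the tool goes at most 41.7 mm and 7.16 degrees, less where a joint would pass 70% of its speed; a pose out of reach is approached as far as the arm can. A call with a gripper value outside its range is refused whole. The fingers move at their own pace and stop on an object; the grip force is fixed at half the most. Time passes only in rows, so rows that repeat a pose let the fingers close, or fill a call up. It gives the time, the measured TCP pose, the force and the opening at its end, in the units of the state.
- env.sense(): the state, without advancing time (a new reading comes with each control period).
- env.capture(name): name is "side" or "top"; returns the picture (384x512x3 uint8, blue, green, red); there is no depth.
- env.get_calibration(name): a dict with "vertical_fov" (degrees; the focal length in pixels is half the picture's height over the tangent of half this angle, whatever the lens; pixels are square), "cx", "cy" (the principal point, pixels), "rvec" (rotation vector, rad) and "tvec" (3), from world to camera coordinates, as OpenCV has them. Camera axes: x right, y down, z forward; pixel columns grow to the right and rows downward; lengths in m; the calibration is good to about 2 mm. A picture is of the moment at which its call begins. get_calibration takes no time and is no camera call.
- env.sign_off(): hands the job in, once; it reports no verdict.
The state is a dict: "clock": time; "q": joint angles; "joint_velocities": joint speeds; "effort": joint torques, N m; "eef_pos": TCP position; "eef_rot": TCP orientation; "wrist_force": force on the tool from outside, world axes, zero at the start; "ft_torque": the same for the moment, N m; "grip_width": finger opening in m.
Only numpy, scipy, OpenCV 4.12 (cv2) and the standard library are available. Lean on these libraries where they do the work, as an engineer would, in place of code of your own. Each camera call takes 0.05 s, during which the arm holds its last target.

## Task

A beech board and two copper plates lie stacked but askew on the register jig: push the stack gently home against both steel stops so that the three holes line up over the jig's bore. Then lift the register pin out of its rack by its wooden knob and press it gently straight down through all three sheets, against the stiff plug in the bore, until its collar sits on the top plate, and let go. The sheets must stay square to the stops, and the other things on the bench are to be left alone.

Things in the scene. Friction and masses are not known exactly. Their poses are not given: they have to be found in the camera images.
- jig: Register jig: steel base plate 240 x 180 x 6 mm fixed to the table, z up, and on it a wooden register block, 215 x 150 mm, top 30 mm over the table, with a bore and two stop bars 16 mm high. The block has been clamped anywhere within 12 mm (in x and in y, not turned) of its middle setting; in that setting the bore is above the jig's origin (at the table surface).
- far_stop_mid (a point): On the base plate: where the middle of the far stop's flat face is in the block's middle setting (jig x +72, y -5 mm, 8 mm above the block's top); truly up to 12 mm off. Bar 100 mm long in y, 15 mm thick. Push towards jig +x. A sheet against both stops has its hole exactly over the bore, edges along jig x and y.
- left_stop_mid (a point): Likewise for the left stop: its face in the block's middle setting (jig x +18, y +35 mm); truly up to 12 mm off. Bar 100 mm long in x, 15 mm thick. Push towards jig +y. Sheets slide under about 3 to 8 N; the stops yield to nothing under 100 N.
- plug (a joint): Brass ejector plug that slides in the bore (13 mm wide, upright), in m: 0 = up, its top 1 mm below the block's top; 0.021 = pushed down by a fully home pin (end of travel 0.024). It resists with a steady rubbing force of about 6 N and stays where it is pushed.
- board: Beech backing board 100 x 70 x 10 mm, the lowest of the three stacked sheets, lying on the jig's block. Loose, only pushed. Origin: on the axis of its 13 mm through hole, at its underside; it spans x -28..+72, y -35..+35 mm in its own frame. Starts with its origin at x, y -30..-18 mm in the jig's frame, 6 to 42 mm short of each stop, turned up to 0.07 rad.
- copper_low: Copper plate 100 x 70 x 5 mm, plain, the middle one of the stack, about 0.28 kg (hidden, 0.7 to 1.4 times). Loose, only pushed. Origin: on the axis of its 13 mm through hole, at its underside; it spans x -28..+72, y -35..+35 mm in its own frame. Starts with its origin at x, y -30..-18 mm in the jig's frame, 6 to 42 mm short of each stop, turned up to 0.07 rad.
- copper_top: Engraved copper plate 100 x 70 x 5 mm, the top one of the stack; its top is 50 mm over the table. Loose, only pushed. Origin: on the axis of its 13 mm through hole, at its underside; it spans x -28..+72, y -35..+35 mm in its own frame. Starts with its origin at x, y -30..-18 mm in the jig's frame, 6 to 42 mm short of each stop, turned up to 0.07 rad.
- rack: Wooden pin rack, fixed: block 80 x 80 mm, 50 mm tall, with one upright 15.5 mm hole right through its middle, in which the pin hangs. Origin: under the hole, at the table surface.
- pin: Register pin, steel with a wooden knob, about 0.1 kg, upright. Origin: on its axis at the underside of the collar, which hangs on the rack at the start. Below: shank 12 mm across, 42 mm long, its last 8 mm tapering to a 7 mm flat nose. Above: collar 26 mm across, 4 mm thick, then the knob.
- pin_knob (a point): Centre of the pin's round wooden knob (24 mm across, 40 mm tall), 24 mm above the collar's underside, 20 mm below the knob's top. Grip it here or up to 12 mm higher.
- ink_jar: Bystander, not to be moved: amber ink jar with a black cap, 54 mm across, 70 mm tall, standing on the table.
- burnisher: Bystander, not to be moved: burnisher lying on the table: a 170 mm hand tool with a handle and a thin steel shank.
- mallet: Bystander, not to be moved: small hammer lying on the table, 220 mm long.
- loupe: Bystander, not to be moved: black eye loupe, waisted, about 42 mm across, 34 mm tall, standing on the table.
- whetstone: Bystander, not to be moved: grey whetstone 130 x 45 x 22 mm.
- tape_core: Bystander, not to be moved: cardboard ring 70 mm across, 25 mm tall.
There are look-alikes about, which are no part of the job. Leave any blue, green or yellow look-alike of the copper_low alone.

How it is judged:
On the way, in this order (a step that is already met when the one before it is completed fails the run):
1. the three sheets are squared up, with their holes in line (horizontal distance between board and copper_low below 0.003 m and horizontal distance between copper_low and copper_top below 0.003 m and horizontal distance between copper_top and board below 0.003 m and angle between the x axis of each of board, copper_low, copper_top and the x axis of jig, either way round below 0.04 rad), for 0.2 s.
2. the pin stands fully home through all three sheets (horizontal distance between pin and board below 0.0025 m and horizontal distance between pin and copper_low below 0.0025 m and horizontal distance between pin and copper_top below 0.0025 m and z of pin in the frame of copper_top between 0.003 and 0.0075 m and angle between pin's own z axis and vertical below 0.08 rad and value of joint plug above 0.0175 m), for 0.2 s.
At the end, for the whole second after the job is handed in: Pin at rest, upright within 0.08 rad, through all three sheets into the bore: collar within 2.5 mm of resting on the top plate, plug pushed down at least 17.5 mm; sheets at rest, their holes within 2.5 mm of the pin's axis and 3 mm of one another, their edges within 0.05 rad of the jig's (all of step 2 and horizontal distance between board and copper_low below 0.003 m and horizontal distance between copper_low and copper_top below 0.003 m and horizontal distance between copper_top and board below 0.003 m and angle between the x axis of each of board, copper_low, copper_top and the x axis of jig, either way round below 0.05 rad and linear speed of each of pin, board, copper_low, copper_top below 0.02 m/s); the robot touches nothing.
It fails at once if a sheet is pressed against the jig with more than 30 N (contact force between any of board, copper_low, copper_top and jig above 30 N).
It fails at once if the pin is pressed on a sheet, on the jig or on the rack with more than 30 N (contact force between pin and board above 30 N or contact force between pin and copper_low above 30 N or contact force between pin and copper_top above 30 N or contact force between pin and jig above 30 N or contact force between pin and rack above 30 N).
It fails at once if a bystander is moved more than 25 mm (distance of any of ink_jar, burnisher, mallet, loupe, whetstone, tape_core from where it was at the start of the episode above 0.025 m).
It also fails if it takes over 72 s, if anything falls off the work surface, if the arm or the gripper's body presses on something with over 40 N, if the wrist force passes 120 N, or if a joint passes its speed limit or range.

## Working session

There is one attempt and no reset: what is moved stays moved. The work goes in short steps, Python scripts to look and compute and a tool call to move; the robot and the scene stay as the last step left them, time stands still between calls to the robot, and variables do not carry over. Pictures are saved under pics/ and viewed, and the job is handed in when it is done.

Besides the shell and the picture viewer there is one more tool, called after ">>>" as a command line: name --argument value ..., lists and objects as JSON in quotes. step_arm: Moves the arm, as the interface text tells. Its arguments: {"type":"object","properties":{"plan":{"type":"array","items":{"type":"object","properties":{"fingers":{"type":"number"},"travel":{"type":"array","items":{"type":"number"}},"turn":{"type":"array","items":{"type":"number"}}}}}},"required":["plan"]}

```bash
ls; mkdir -p pics; cat > h.py <<'E'
import numpy as np, cv2
from station import env
def cal(n):
    c=env.get_calibration(n); f=192/np.tan(np.radians(c["vertical_fov"])/2)
    R,_=cv2.Rodrigues(np.array(c["rvec"],float)); t=np.array(c["tvec"],float).ravel()
    K=np.array([[f,0,c["cx"]],[0,f,c["cy"]],[0,0,1]]); return K,R,t,c
def ray(n,u,v):
    K,R,t,c=cal(n); d=R.T@np.linalg.inv(K)@np.array([u,v,1.]); return -R.T@t,d
def onz(n,u,v,z):
    o,d=ray(n,u,v); return o+d*(z-o[2])/d[2]
def proj(n,p):
    K,R,t,c=cal(n); q=K@(R@np.array(p,float)+t); return q[:2]/q[2]
def tri(a,b):
    A=[];B=[]
    for n,u,v in (a,b):
        o,d=ray(n,u,v); d/=np.linalg.norm(d); P=np.eye(3)-np.outer(d,d); A.append(P);B.append(P@o)
    return np.linalg.solve(sum(A),sum(B))
E
python3 - <<'E'
from h import *
for n in("side","top"):
    im=env.capture(n); cv2.imwrite(f"pics/{n}0.png",im); K,R,t,c=cal(n); print(n,c,-R.T@t)
print(env.sense())
E
```

```text
pics
side {'vertical_fov': 42.61149032742608, 'cx': 255.50149776292372, 'cy': 197.50672155797994, 'rvec': array([ 2.10518781, -0.60921761,  0.31205688]), 'tvec': array([-0.40729253,  0.1678928 ,  1.2706644 ])} [-0.1560082  -1.02446267  0.85720527]
top {'vertical_fov': 45.27462754346583, 'cx': 264.148335941171, 'cy': 194.24107244534187, 'rvec': array([ 2.16630003, -2.14600459,  0.19179498]), 'tvec': array([-0.05988783,  0.47916511,  1.1055779 ])} [ 0.30906911 -0.02461696  1.16591532]
{'clock': 0.1, 'q': array([ 1.17200129e+00,  3.20259759e-01,  1.56555971e+00, -2.00490377e-05,
        1.25736371e+00, -2.00073753e-02]), 'joint_velocities': array([ 0.0002186 , -0.00249251, -0.00254591,  0.00012455, -0.00049869,
       -0.00028387]), 'effort': array([-3.12804523e-04, -4.16406083e+01, -2.34704304e+01, -5.97768030e-05,
        4.95609318e-03,  2.30511546e-05]), 'eef_pos': array([0.21247993, 0.53385549, 0.23054702]), 'eef_rot': array([ 2.59919919e+00,  1.76301468e+00, -2.07837381e-03]), 'wrist_force': array([-0.2876181 , -0.2070538 ,  0.35569668]), 'ft_torque': array([-0.01049492, -0.01324607,  0.01980782]), 'grip_width': 0.08543381597922792}
```

View pics/side0.png

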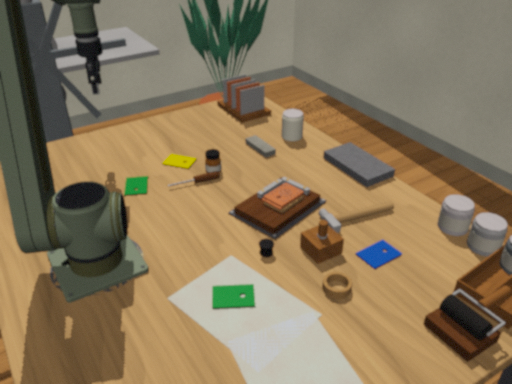

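View pics/top0.png

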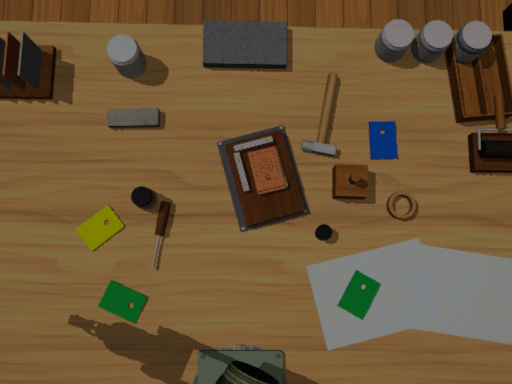

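The side view shows the jig around (278,205) and the rack with the pin at (322,240). The top view has the jig at (262,178), the stack at (267,170) and the rack at (350,182), with the mallet head near it at (318,150). I'll enlarge these areas.

```bash
python3 - <<'E'
import cv2
t=cv2.imread("pics/top0.png");s=cv2.imread("pics/side0.png")
cv2.imwrite("pics/t_jig.png",cv2.resize(t[120:235,210:315],None,fx=5,fy=5,interpolation=cv2.INTER_CUBIC))
cv2.imwrite("pics/t_rack.png",cv2.resize(t[130:230,295:395],None,fx=5,fy=5,interpolation=cv2.INTER_CUBIC))
cv2.imwrite("pics/s_jig.png",cv2.resize(s[165:275,225:355],None,fx=5,fy=5,interpolation=cv2.INTER_CUBIC))
E
```

```text
(no output)
```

View pics/t_jig.png

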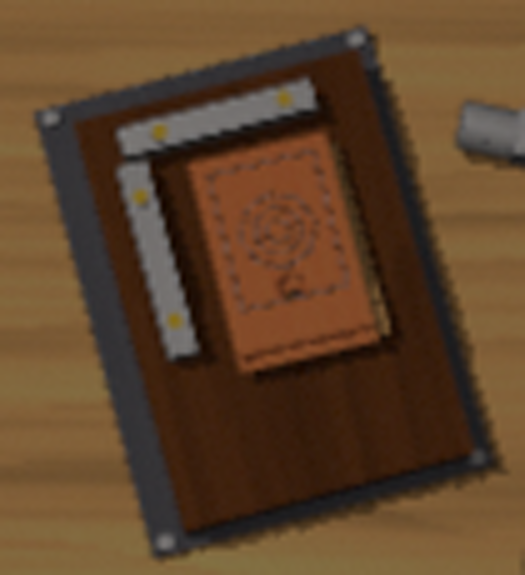

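View pics/t_rack.png

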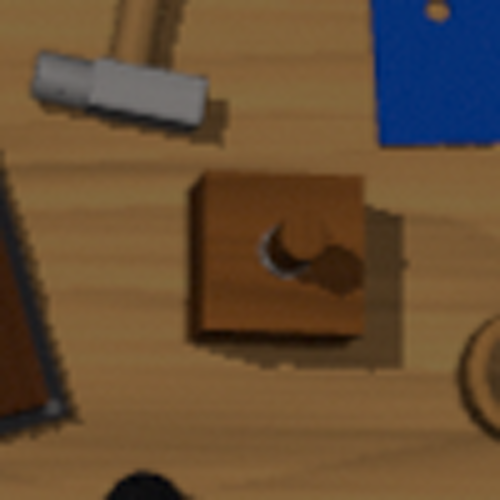

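View pics/s_jig.png

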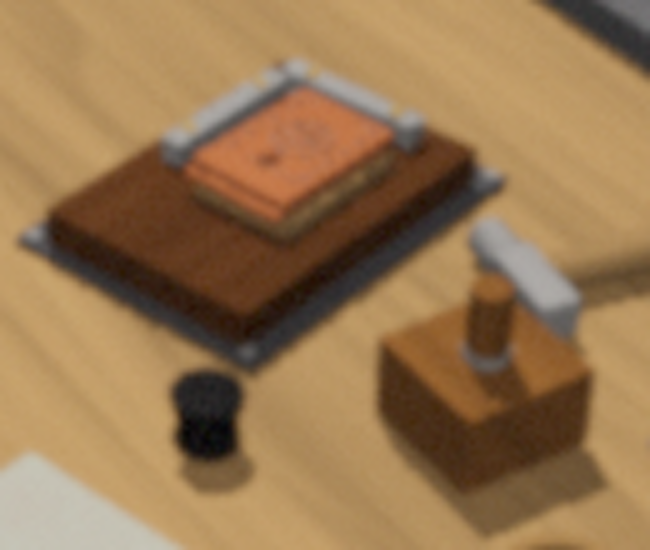

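The top crop shows both steel stops, the copper stack short of each, and a jig yaw of about +0.26 rad. The pin stands in the rack, with its collar ring at crop (290,250). Next I'll measure with masks and rays.

```bash
cat > m.py <<'E'
from h import *
def bolts():pass
def comp(mask,roi,amin=20):
    m=np.zeros_like(mask); x0,y0,x1,y1=roi; m[y0:y1,x0:x1]=mask[y0:y1,x0:x1]
    cs,_=cv2.findContours(m,cv2.RETR_EXTERNAL,cv2.CHAIN_APPROX_NONE)
    return [c for c in sorted(cs,key=cv2.contourArea,reverse=True) if cv2.contourArea(c)>amin]
E
python3 - <<'E'
from m import *
t=cv2.imread("pics/top0.png")
S=4
T=cv2.resize(t,None,fx=S,fy=S,interpolation=cv2.INTER_CUBIC)
up=lambda p:(np.array(p)+.5)/S-.5
hsv=cv2.cvtColor(T,cv2.COLOR_BGR2HSV).astype(int); H,Sa,V=hsv[...,0],hsv[...,1],hsv[...,2]
cop=((H<14)&(Sa>130)&(V>120)).astype(np.uint8)*255
cop=cv2.morphologyEx(cop,cv2.MORPH_CLOSE,np.ones((9,9)))
ste=((Sa<50)&(V>120)).astype(np.uint8)*255
roi=(215*S,122*S,310*S,232*S)
def rep(c,z,name):
    r=cv2.minAreaRect(c); b=cv2.boxPoints(r)
    P=np.array([onz("top",*up(p),z)[:2] for p in b]); ce=P.mean(0); e1=P[1]-P[0];e2=P[2]-P[1]
    print(name,"px",up(r[0]).round(1),"world",ce.round(4),"sides",np.linalg.norm(e1).round(4),np.linalg.norm(e2).round(4),"ang",np.degrees(np.arctan2(e1[1],e1[0])).round(2),np.degrees(np.arctan2(e2[1],e2[0])).round(2))
for c in comp(cop,roi,2000)[:2]: rep(c,.05,"cop")
for c in comp(ste,roi,30)[:8]: rep(c,.046,"ste")
# bolts
for p in [(50,118),(357,38),(165,542),(478,457)]:
    print(onz("top",p[0]/5+210-.4,p[1]/5+120-.4,.008).round(4))
E
```

```text
cop px [266.3 170. ] world [ 0.5387 -0.0597] sides 0.0686 0.1071 ang -74.81 -166.05
ste px [236.1 148.4] world [0.5932 0.0156] sides 0.0064 0.005 ang 0.96 -89.17
[0.6159 0.0598 0.008 ]
[ 0.6611 -0.0988  0.008 ]
[ 0.3976 -0.0026  0.008 ]
[ 0.4423 -0.1607  0.008 ]
```

```bash
python3 - <<'E'
from m import *
t=cv2.imread("pics/top0.png"); s=cv2.imread("pics/side0.png")
S=4
hs=cv2.cvtColor(t,cv2.COLOR_BGR2HSV)
print(hs[145,250],hs[145,262],hs[175,241],hs[200,235],hs[165,265],hs[140,228], hs[197,280])
T=cv2.resize(t,None,fx=S,fy=S,interpolation=cv2.INTER_CUBIC)
up=lambda p:(np.array(p)+.5)/S-.5
hsv=cv2.cvtColor(T,cv2.COLOR_BGR2HSV).astype(int); H,Sa,V=hsv[...,0],hsv[...,1],hsv[...,2]
ste=((Sa<90)&(V>95)).astype(np.uint8)*255
cop=((H<14)&(Sa>130)&(V>120)).astype(np.uint8)*255
vis=T.copy(); 
roi=(215*S,122*S,310*S,232*S)
a=np.radians(15.9); ux=np.array([np.cos(a),np.sin(a)]);uy=np.array([-ux[1],ux[0]])
for mk,z,n in((ste,.046,"ste"),(cop,.05,"cop")):
  for c in comp(mk,roi,400)[:6]:
    P=np.array([onz("top",*up(p[0]),z)[:2] for p in c]); x=P@ux;y=P@uy
    r=cv2.minAreaRect((P*1e4).astype(np.float32)); 
    print(n,len(c),"jx",np.percentile(x,[2,98]).round(4),"jy",np.percentile(y,[2,98]).round(4),"c",np.array(r[0])/1e4,np.array(r[1])/1e4,r[2])
  cv2.drawContours(vis,comp(mk,roi,400),-1,(0,255,0),1)
print("boltcentre",np.array([.5292,-.0506])@ux,np.array([.5292,-.0506])@uy)
cv2.imwrite("pics/vis1.png",cv2.resize(vis[120*S:235*S,210*S:315*S],None,fx=1.25,fy=1.25))
E
```

```text
[  8   9 118] [10 70 33] [ 12  11 115] [140  14  53] [ 11 178 132] [140  14  55] [ 11 189  54]
ste 333 jx [0.4666 0.5645] jy [-0.1511 -0.1369] c [0.53532686 0.00271284] [0.09900127 0.01455179] 15.859437942504883
ste 340 jx [0.57   0.5841] jy [-0.2404 -0.1425] c [ 0.60750254 -0.02605841] [0.01458085 0.09959398] 16.151966094970703
ste 124 jx [0.5288 0.5512] jy [-0.3282 -0.3065] c [ 0.60670967 -0.15863827] [0.02249932 0.01538345] 74.4326400756836
cop 503 jx [0.4568 0.5551] jy [-0.2396 -0.1706] c [ 0.54283491 -0.05877567] [0.09831903 0.06828059] 14.42236614227295
cop 212 jx [0.4483 0.4533] jy [-0.236  -0.1716] c [ 0.48963926 -0.07246151] [0.00480246 0.0665053 ] 14.197543144226074
boltcentre 0.49509116454760554 -0.19364332879522533
```

View pics/vis1.png

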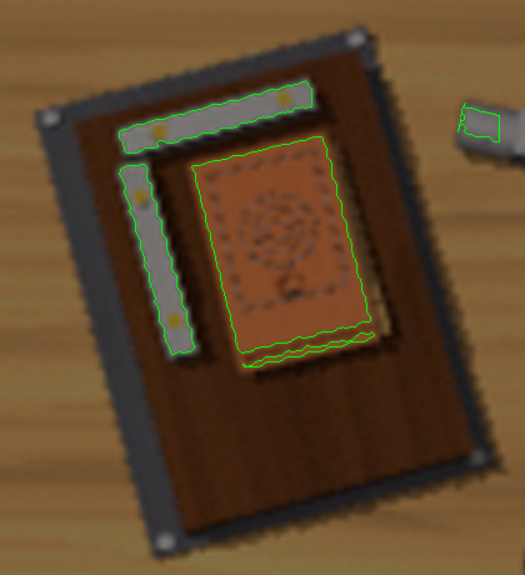

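The contours fit the stops: 99 x 14.5 mm against the stated 100 x 15, and the two bars agree on the bore to under 1 mm. Now the rack and pin, from both views.

```bash
python3 - <<'E'
from m import *
t=cv2.imread("pics/top0.png"); s=cv2.imread("pics/side0.png")
tp=lambda u,v:(u/5+295-.4,v/5+130-.4); sp=lambda u,v:(u/5+225-.4,v/5+165-.4)
# rack top corners
c=[(203,172),(363,177),(363,333),(201,331)]
P=np.array([onz("top",*tp(*q),.05)[:2] for q in c]); print("rack top",P.round(4).tolist(),P.mean(0).round(4))
for a,b in (((203,172),(491,290)),): pass
# two-view heights: rack top corners: side view left(382,345) back? near(468,408) right(590,375)
for tc,sc in (((201,331),(382,345)),((363,333),(468,418)),((363,177),(590,375))):
    print("tri rack corner",tri(("top",*tp(*tc)),("side",*sp(*sc))).round(4))
for z in(.05,.094): print("side knob",z,onz("side",*sp(*((487,352) if z==.05 else (491,287))),z).round(4))
print("tri knobtop",tri(("top",*tp(305,238)),("side",*sp(491,287))).round(4))
# project expected
ctr=P.mean(0)
for z in(.05,.054,.094): print(z,"top",((proj("top",[*ctr,z])-[294.6,129.6])*5).round(0),"side",((proj("side",[*ctr,z])-[224.6,164.6])*5).round(0))
# stops two-view
tj=lambda u,v:(u/5+210-.4,v/5+120-.4)
for tc,sc in (((312,80),(425,120)),((193,350),(165,140)),((118,128),(290,62))):
    print("tri stop",tri(("top",*tj(*tc)),("side",*sp(*sc))).round(4))
B=np.array([.5296,-.0430])
for z in (.03,.05): print("bore proj top",((proj("top",[*B,z])-[209.6,119.6])*5).round(0),((proj("side",[*B,z])-[224.6,164.6])*5).round(0))
from scipy.spatial.transform import Rotation as Ro
print(Ro.from_rotvec(env.sense()["eef_rot"]).as_matrix().round(3))
E
```

```text
rack top [[0.5558, -0.2313], [0.5544, -0.3114], [0.4758, -0.3093], [0.4758, -0.229]] [ 0.5155 -0.2702]
tri rack corner [ 0.477  -0.2302  0.0453]
tri rack corner [ 0.4744 -0.308   0.053 ]
tri rack corner [ 0.553  -0.3107  0.0482]
side knob 0.05 [ 0.5164 -0.2688  0.05  ]
side knob 0.094 [ 0.5143 -0.2698  0.094 ]
tri knobtop [ 0.514  -0.2709  0.095 ]
0.05 top [283. 253.] side [487. 354.]
0.054 top [284. 251.] side [488. 348.]
0.094 top [302. 236.] side [493. 287.]
tri stop [ 0.6264 -0.0733  0.0463]
tri stop [ 0.4848 -0.0139  0.0503]
tri stop [0.5988 0.0244 0.0451]
bore proj top [248. 277.] [263. 168.]
bore proj top [249. 269.] [264. 140.]
[[ 0.37   0.929 -0.001]
 [ 0.929 -0.37  -0.001]
 [-0.002 -0.    -1.   ]]
```

```bash
python3 - <<'E'
import cv2
t=cv2.imread("pics/top0.png");s=cv2.imread("pics/side0.png")
a=cv2.resize(t[160:205,330:375],None,fx=12,fy=12,interpolation=cv2.INTER_CUBIC)
a=cv2.convertScaleAbs(a,alpha=2)
cv2.imwrite("pics/t_pin.png",a)
a=cv2.resize(s[212:252,300:345],None,fx=12,fy=12,interpolation=cv2.INTER_CUBIC)
cv2.imwrite("pics/s_pin.png",cv2.convertScaleAbs(a,alpha=1.4))
E
```

```text
(no output)
```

View pics/t_pin.png

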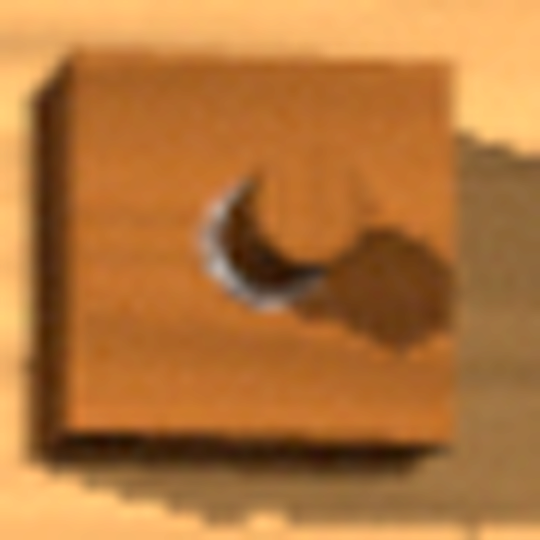

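View pics/s_pin.png

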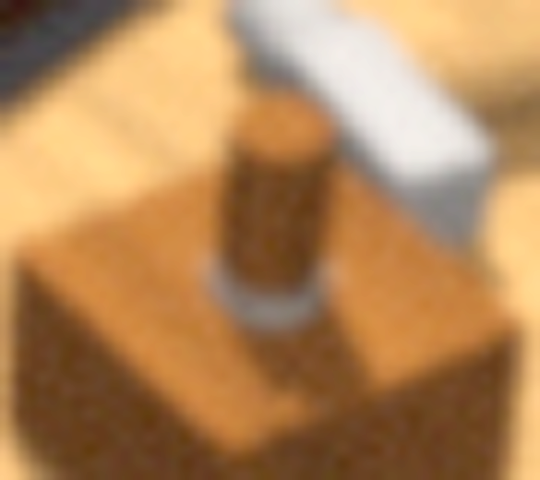

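Both views put the pin axis at about (0.515, -0.270), with the knob top at 0.095 and the rack top near 0.05. The bore is at (0.530, -0.043) and the jig yaw is 15.9°. I'll push toward +y first: shut the fingers, go over the right side of the stack and turn to yaw 15.9°.

>>> step_arm --plan '[{"fingers": 0, "travel": [0.7, -1.3, 0], "turn": [0, 0, -0.5]}, {"fingers": 0, "travel": [1.4, -2.7, 0], "turn": [0, 0, -1]}, {"fingers": 0, "travel": [2.1, -4, 0], "turn": [0, 0, -1.5]}, {"fingers": 0, "travel": [2.8, -5.4, 0], "turn": [0, 0, -2]}, {"fingers": 0, "travel": [3.4, -6.7, 0], "turn": [0, 0, -2.5]}]'

```text
clock: 0.52
eef_pos: [0.298, 0.3648, 0.2309]
eef_rot: [2.809, 1.406, -0.001]
wrist_force: [1.6, -0.4, -0.4]
grip_width: 0.0256
```

>>> step_arm --plan '[{"fingers": 0, "travel": [0.7, -1.3, 0], "turn": [0, 0, -0.5]}, {"fingers": 0, "travel": [1.4, -2.7, 0], "turn": [0, 0, -1]}, {"fingers": 0, "travel": [2.1, -4, 0], "turn": [0, 0, -1.5]}, {"fingers": 0, "travel": [2.8, -5.4, 0], "turn": [0, 0, -2]}, {"fingers": 0, "travel": [3.4, -6.7, 0], "turn": [0, 0, -2.5]}]'

```text
clock: 0.93
eef_pos: [0.383, 0.1973, 0.2312]
eef_rot: [2.969, 1.027, -0.0]
wrist_force: [-0.3, -0.1, -0.2]
grip_width: 0.0001
```

>>> step_arm --plan '[{"fingers": 0, "travel": [0.7, -1.3, 0], "turn": [0, 0, -0.5]}, {"fingers": 0, "travel": [1.4, -2.7, 0], "turn": [0, 0, -1]}, {"fingers": 0, "travel": [2.1, -4, 0], "turn": [0, 0, -1.5]}, {"fingers": 0, "travel": [2.8, -5.4, 0], "turn": [0, 0, -2]}, {"fingers": 0, "travel": [3.4, -6.7, 0], "turn": [0, 0, -2.5]}]'

```text
clock: 1.35
eef_pos: [0.4682, 0.0297, 0.2311]
eef_rot: [3.078, 0.63, -0.0]
wrist_force: [0.4, 0.2, 0.3]
grip_width: -0.0003
```

```bash
cat >> h.py <<'E'
from scipy.spatial.transform import Rotation as Ro
A=np.radians(15.9); UX=np.array([np.cos(A),np.sin(A)]);UY=np.array([-UX[1],UX[0]])
def st(tx=None):
    s=env.sense(); R=Ro.from_rotvec(s["eef_rot"]).as_matrix(); p=s["eef_pos"]
    f=s["wrist_force"]
    print("t",round(s["clock"],2),"p",p.round(4),"yaw",np.degrees(np.arctan2(R[1,0],R[0,0])).round(2),"tz",R[:,2].round(3),"j",(p[:2]@UX).round(4),(p[:2]@UY).round(4),"F",f.round(1),"Fj",(f[:2]@UX).round(1),(f[:2]@UY).round(1),"q6",s["q"][5].round(2),"w",round(s["grip_width"],4))
    return s
def go(x,y,z,yaw=None):
    s=env.sense(); R=Ro.from_rotvec(s["eef_rot"]).as_matrix(); p=s["eef_pos"]
    print("units",((np.array([x,y,z])-p)/.025).round(2), "turn",None if yaw is None else round((yaw-np.degrees(np.arctan2(R[1,0],R[0,0])))/6,2))
def goj(jx,jy,z,yaw=None):
    w=jx*UX+jy*UY; print("w",w.round(4)); go(w[0],w[1],z,yaw)
E
python3 -c "
from h import *
st();goj(.4956,-.285,.1,15.9)"
```

```text
t 1.35 p [0.4682 0.0297 0.2311] yaw 23.12 tz [-0. -0. -1.] j 0.4584 -0.0997 F [0.4 0.2 0.3] Fj 0.5 0.0 q6 -0.36 w -0.0003
w [ 0.5547 -0.1383]
units [ 3.46 -6.72 -5.24] turn -1.2
```

>>> step_arm --plan '[{"fingers": 0, "travel": [0.7, -1.35, -0.2], "turn": [0, 0, -0.25]}, {"fingers": 0, "travel": [1.4, -2.7, -0.5], "turn": [0, 0, -0.5]}, {"fingers": 0, "travel": [2.1, -4, -1], "turn": [0, 0, -0.75]}, {"fingers": 0, "travel": [2.8, -5.4, -1.5], "turn": [0, 0, -1]}, {"fingers": 0, "travel": [3.46, -6.72, -2], "turn": [0, 0, -1.2]}]'

```text
clock: 1.77
eef_pos: [0.5546, -0.1383, 0.1804]
eef_rot: [-3.111, -0.437, 0.0]
wrist_force: [0.8, 0.5, 0.7]
grip_width: -0.0004
```

>>> step_arm --plan '[{"fingers": 0, "travel": [0, 0, -1.3], "turn": [0, 0, 0]}, {"fingers": 0, "travel": [0, 0, -2.6], "turn": [0, 0, 0]}, {"fingers": 0, "travel": [0, 0, -3.9], "turn": [0, 0, 0]}, {"fingers": 0, "travel": [0, 0, -5], "turn": [0, 0, 0]}, {"fingers": 0, "travel": [0, 0, -5], "turn": [0, 0, 0]}]'

```text
clock: 2.18
eef_pos: [0.5498, -0.1353, 0.0506]
eef_rot: [-3.106, -0.439, 0.018]
wrist_force: [-0.6, -0.2, -0.4]
grip_width: 0.0
```

```bash
python3 -c "
from h import *
st();goj(.4956,-.285,.034,15.9)
for n in ('side','top'):
    im=env.capture(n); cv2.imwrite(f'pics/{n}1.png',im)
s=cv2.imread('pics/side1.png');t=cv2.imread('pics/top1.png')
a=cv2.resize(s[165:275,225:325],None,fx=4,fy=4,interpolation=cv2.INTER_CUBIC)
b=cv2.resize(t[120:230,215:315],None,fx=4,fy=4,interpolation=cv2.INTER_CUBIC)
cv2.imwrite('pics/b1.png',cv2.convertScaleAbs(np.hstack([a,b]),alpha=1.5))
"
```

```text
t 2.18 p [ 0.5498 -0.1353  0.0506] yaw 16.08 tz [-0.012  0.003 -1.   ] j 0.4917 -0.2807 F [-0.6 -0.2 -0.4] Fj -0.6 -0.0 q6 -0.54 w 0.0
w [ 0.5547 -0.1383]
units [ 0.2  -0.12 -0.67] turn -0.03
```

View pics/b1.png

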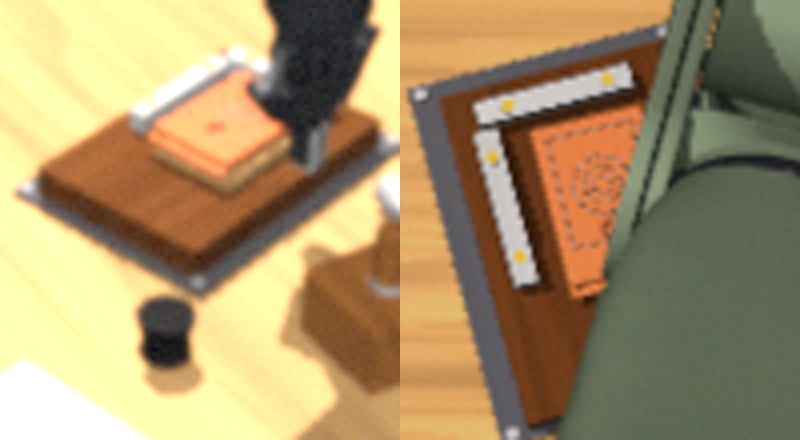

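The side view shows the shut fingertips right of the stack at about crop (310,160), with no contact. The measured pose is slightly off, so I'll check again.

```bash
python3 -c "
from h import *
s=st();print(s['q'].round(3),s['joint_velocities'].round(3))"
```

```text
t 2.28 p [ 0.5537 -0.1361  0.0558] yaw 16.1 tz [-0.002  0.001 -1.   ] j 0.4953 -0.2826 F [0.5 0.3 0.4] Fj 0.6 0.2 q6 -0.54 w 0.0001
[-0.261  0.477  1.807  0.     0.86  -0.542] [ 0.001 -0.041 -0.047  0.001 -0.002 -0.001]
```

>>> step_arm --plan '[{"fingers": 0, "travel": [0, 0, -0.2], "turn": [0, 0, 0]}, {"fingers": 0, "travel": [0, 0, -0.4], "turn": [0, 0, 0]}, {"fingers": 0, "travel": [0, 0, -0.6], "turn": [0, 0, 0]}, {"fingers": 0, "travel": [0, 0, -0.8], "turn": [0, 0, 0]}, {"fingers": 0, "travel": [0, 0, -0.85], "turn": [0, 0, 0]}]'

```text
clock: 2.7
eef_pos: [0.5539, -0.1361, 0.0348]
eef_rot: [-3.11, -0.44, 0.0]
wrist_force: [0.8, 0.3, -0.2]
grip_width: -0.0002
```

```bash
python3 -c "
from h import *
s=st();goj(.4956,-.26,.034,15.9)
for n in ('side','top'):
    im=env.capture(n); cv2.imwrite(f'pics/{n}2.png',im)
s=cv2.imread('pics/side2.png');t=cv2.imread('pics/top2.png')
a=cv2.resize(s[165:265,235:335],None,fx=6,fy=6,interpolation=cv2.INTER_CUBIC)
cv2.imwrite('pics/b2.png',cv2.convertScaleAbs(a,alpha=1.5))
st()"
```

```text
t 2.7 p [ 0.5539 -0.1361  0.0348] yaw 16.1 tz [-0.  0. -1.] j 0.4954 -0.2826 F [ 0.8  0.3 -0.2] Fj 0.8 0.0 q6 -0.54 w -0.0002
w [ 0.5479 -0.1143]
units [-0.24  0.87 -0.03] turn -0.03
t 2.8 p [ 0.554  -0.1362  0.035 ] yaw 16.1 tz [-0.  0. -1.] j 0.4955 -0.2828 F [-0.7  0.1 -0.2] Fj -0.6 0.3 q6 -0.54 w -0.0
```

View pics/b2.png

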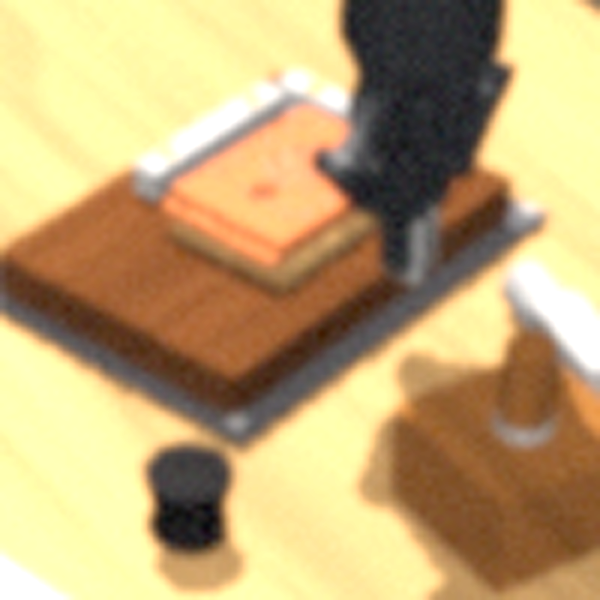

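The side view shows the fingertips beside the block's right edge, clear of everything. Now I'll push along jig +y.

>>> step_arm --plan '[{"fingers": 0, "travel": [-0.06, 0.2, 0], "turn": [0, 0, 0]}, {"fingers": 0, "travel": [-0.12, 0.4, 0], "turn": [0, 0, 0]}, {"fingers": 0, "travel": [-0.17, 0.6, 0], "turn": [0, 0, 0]}, {"fingers": 0, "travel": [-0.23, 0.8, 0], "turn": [0, 0, 0]}, {"fingers": 0, "travel": [-0.28, 1.0, 0], "turn": [0, 0, 0]}]'

```text
clock: 3.22
eef_pos: [0.5469, -0.1105, 0.0352]
eef_rot: [-3.111, -0.44, -0.0]
wrist_force: [-0.3, -0.6, 0.2]
grip_width: -0.0002
```

>>> step_arm --plan '[{"fingers": 0, "travel": [-0.03, 0.1, 0], "turn": [0, 0, 0]}, {"fingers": 0, "travel": [-0.06, 0.2, 0], "turn": [0, 0, 0]}, {"fingers": 0, "travel": [-0.08, 0.3, 0], "turn": [0, 0, 0]}, {"fingers": 0, "travel": [-0.11, 0.4, 0], "turn": [0, 0, 0]}, {"fingers": 0, "travel": [-0.14, 0.5, 0], "turn": [0, 0, 0]}]'

```text
clock: 3.63
eef_pos: [0.5438, -0.0988, 0.0352]
eef_rot: [3.11, 0.44, 0.001]
wrist_force: [0.4, -2.6, 0.7]
grip_width: -0.0001
```

```bash
cat > look.py <<'E'
from h import *
import sys
k=sys.argv[1]
st()
a=[]
for n,(y,x) in (('side',(160,225)),('top',(115,210))):
    im=env.capture(n); cv2.imwrite(f'pics/{n}{k}.png',im)
    a.append(cv2.resize(im[y:y+115,x:x+110],None,fx=3.6,fy=3.6,interpolation=cv2.INTER_CUBIC))
cv2.imwrite(f'pics/b{k}.png',cv2.convertScaleAbs(np.hstack(a),alpha=1.5)); st()
E
python3 look.py 3
```

```text
t 3.63 p [ 0.5438 -0.0988  0.0352] yaw 16.09 tz [ 0.001 -0.    -1.   ] j 0.496 -0.244 F [ 0.4 -2.6  0.7] Fj -0.3 -2.7 q6 -0.48 w -0.0001
t 3.73 p [ 0.5435 -0.0983  0.0351] yaw 16.1 tz [-0.  0. -1.] j 0.4958 -0.2434 F [ 0.7 -0.8  0.2] Fj 0.4 -1.0 q6 -0.48 w 0.0003
```

View pics/b3.png

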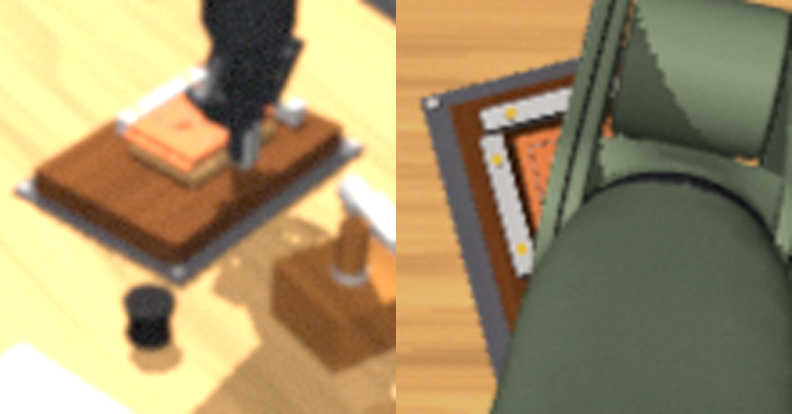

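The fingers are in contact (about 3 N) and the stack is moving. I'll continue more slowly.

>>> step_arm --plan '[{"fingers": 0, "travel": [-0.013, 0.048, 0], "turn": [0, 0, 0]}, {"fingers": 0, "travel": [-0.026, 0.096, 0], "turn": [0, 0, 0]}, {"fingers": 0, "travel": [-0.04, 0.144, 0], "turn": [0, 0, 0]}, {"fingers": 0, "travel": [-0.053, 0.192, 0], "turn": [0, 0, 0]}, {"fingers": 0, "travel": [-0.066, 0.24, 0], "turn": [0, 0, 0]}]'

```text
clock: 4.15
eef_pos: [0.5422, -0.0929, 0.0351]
eef_rot: [3.11, 0.44, 0.001]
wrist_force: [1.0, -2.2, -0.2]
grip_width: 0.0002
```

>>> step_arm --plan '[{"fingers": 0, "travel": [-0.005, 0.02, 0], "turn": [0, 0, 0]}, {"fingers": 0, "travel": [-0.011, 0.04, 0], "turn": [0, 0, 0]}, {"fingers": 0, "travel": [-0.016, 0.06, 0], "turn": [0, 0, 0]}, {"fingers": 0, "travel": [-0.022, 0.08, 0], "turn": [0, 0, 0]}, {"fingers": 0, "travel": [-0.022, 0.08, 0], "turn": [0, 0, 0]}]'

```text
clock: 4.57
eef_pos: [0.5416, -0.0907, 0.0351]
eef_rot: [3.111, 0.44, 0.001]
wrist_force: [1.5, -2.7, -2.0]
grip_width: 0.0
```

```bash
python3 -c "
from h import *
st()"
```

```text
t 4.57 p [ 0.5416 -0.0907  0.0351] yaw 16.09 tz [ 0. -0. -1.] j 0.496 -0.2357 F [ 1.5 -2.7 -2. ] Fj 0.7 -3.0 q6 -0.47 w 0.0
```

>>> step_arm --plan '[{"fingers": 0, "travel": [-0.004, 0.014, 0], "turn": [0, 0, 0]}, {"fingers": 0, "travel": [-0.008, 0.028, 0], "turn": [0, 0, 0]}, {"fingers": 0, "travel": [-0.012, 0.042, 0], "turn": [0, 0, 0]}, {"fingers": 0, "travel": [-0.015, 0.055, 0], "turn": [0, 0, 0]}, {"fingers": 0, "travel": [-0.015, 0.055, 0], "turn": [0, 0, 0]}]'

```text
clock: 4.98
eef_pos: [0.541, -0.0894, 0.0351]
eef_rot: [3.111, 0.44, -0.0]
wrist_force: [0.5, -2.9, 0.8]
grip_width: -0.0
```

>>> step_arm --plan '[{"fingers": 0, "travel": [-0.003, 0.01, 0], "turn": [0, 0, 0]}, {"fingers": 0, "travel": [-0.006, 0.02, 0], "turn": [0, 0, 0]}, {"fingers": 0, "travel": [-0.009, 0.03, 0], "turn": [0, 0, 0]}, {"fingers": 0, "travel": [-0.011, 0.04, 0], "turn": [0, 0, 0]}, {"fingers": 0, "travel": [-0.011, 0.04, 0], "turn": [0, 0, 0]}]'

```text
clock: 5.4
eef_pos: [0.5407, -0.0883, 0.0351]
eef_rot: [-3.111, -0.44, 0.0]
wrist_force: [1.0, -2.6, 0.0]
grip_width: -0.0001
```

>>> step_arm --plan '[{"fingers": 0, "travel": [-0.003, 0.01, 0], "turn": [0, 0, 0]}, {"fingers": 0, "travel": [-0.006, 0.02, 0], "turn": [0, 0, 0]}, {"fingers": 0, "travel": [-0.009, 0.03, 0], "turn": [0, 0, 0]}, {"fingers": 0, "travel": [-0.009, 0.03, 0], "turn": [0, 0, 0]}, {"fingers": 0, "travel": [-0.009, 0.03, 0], "turn": [0, 0, 0]}]'

```text
clock: 5.82
eef_pos: [0.5405, -0.0876, 0.0351]
eef_rot: [-3.111, -0.44, -0.0]
wrist_force: [0.4, -3.0, 0.7]
grip_width: 0.0003
```

>>> step_arm --plan '[{"fingers": 0, "travel": [-0.003, 0.01, 0], "turn": [0, 0, 0]}, {"fingers": 0, "travel": [-0.006, 0.02, 0], "turn": [0, 0, 0]}, {"fingers": 0, "travel": [-0.009, 0.03, 0], "turn": [0, 0, 0]}, {"fingers": 0, "travel": [-0.009, 0.03, 0], "turn": [0, 0, 0]}, {"fingers": 0, "travel": [-0.009, 0.03, 0], "turn": [0, 0, 0]}]'

```text
clock: 6.23
eef_pos: [0.5405, -0.087, 0.0351]
eef_rot: [3.11, 0.44, 0.001]
wrist_force: [1.3, -5.8, 1.5]
grip_width: -0.0005
```

```bash
python3 look.py 4
```

```text
t 6.23 p [ 0.5405 -0.087   0.0351] yaw 16.1 tz [ 0. -0. -1.] j 0.496 -0.2318 F [ 1.3 -5.8  1.5] Fj -0.4 -5.9 q6 -0.46 w -0.0005
t 6.33 p [ 0.5405 -0.0871  0.0351] yaw 16.1 tz [ 0. -0. -1.] j 0.496 -0.2318 F [ 1.5 -4.5  0.4] Fj 0.2 -4.7 q6 -0.46 w -0.0003
```

View pics/b4.png

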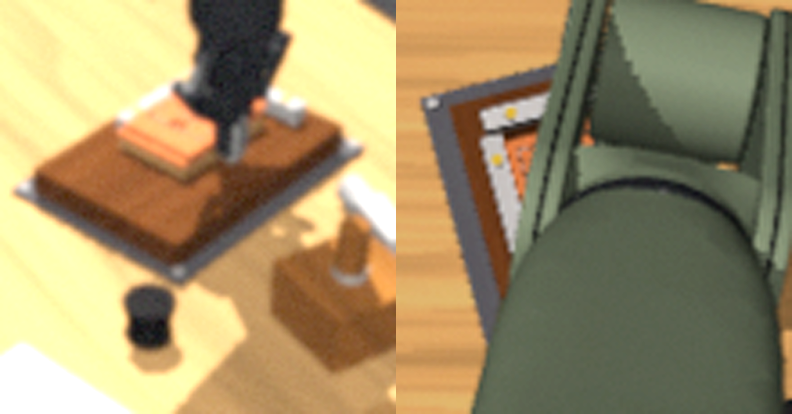

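The force is rising now that the top plate touches the left stop. I'll use finer steps.

>>> step_arm --plan '[{"fingers": 0, "travel": [-0.002, 0.007, 0], "turn": [0, 0, 0]}, {"fingers": 0, "travel": [-0.004, 0.014, 0], "turn": [0, 0, 0]}, {"fingers": 0, "travel": [-0.006, 0.02, 0], "turn": [0, 0, 0]}, {"fingers": 0, "travel": [-0.006, 0.02, 0], "turn": [0, 0, 0]}, {"fingers": 0, "travel": [-0.006, 0.02, 0], "turn": [0, 0, 0]}]'

```text
clock: 6.75
eef_pos: [0.5406, -0.0868, 0.0352]
eef_rot: [3.11, 0.44, 0.001]
wrist_force: [1.8, -6.0, -1.2]
grip_width: 0.0004
```

>>> step_arm --plan '[{"fingers": 0, "travel": [-0.002, 0.007, 0], "turn": [0, 0, 0]}, {"fingers": 0, "travel": [-0.004, 0.014, 0], "turn": [0, 0, 0]}, {"fingers": 0, "travel": [-0.006, 0.02, 0], "turn": [0, 0, 0]}, {"fingers": 0, "travel": [-0.006, 0.02, 0], "turn": [0, 0, 0]}, {"fingers": 0, "travel": [-0.006, 0.02, 0], "turn": [0, 0, 0]}]'

```text
clock: 7.17
eef_pos: [0.5409, -0.0866, 0.0352]
eef_rot: [3.109, 0.44, 0.003]
wrist_force: [2.4, -6.4, -0.4]
grip_width: 0.0001
```

```bash
python3 -c "
from h import *
st()"
```

```text
t 7.17 p [ 0.5409 -0.0866  0.0352] yaw 16.12 tz [ 0.002 -0.001 -1.   ] j 0.4965 -0.2314 F [ 2.4 -6.4 -0.4] Fj 0.5 -6.8 q6 -0.46 w 0.0001
```

>>> step_arm --plan '[{"fingers": 0, "travel": [-0.004, 0.014, 0], "turn": [0, 0, 0]}, {"fingers": 0, "travel": [-0.008, 0.028, 0], "turn": [0, 0, 0]}, {"fingers": 0, "travel": [-0.011, 0.04, 0], "turn": [0, 0, 0]}, {"fingers": 0, "travel": [-0.011, 0.04, 0], "turn": [0, 0, 0]}, {"fingers": 0, "travel": [-0.011, 0.04, 0], "turn": [0, 0, 0]}]'

```text
clock: 7.58
eef_pos: [0.5411, -0.0863, 0.0353]
eef_rot: [3.108, 0.441, 0.004]
wrist_force: [2.8, -9.0, -1.7]
grip_width: 0.0005
```

>>> step_arm --plan '[{"fingers": 0, "travel": [-0.004, 0.014, 0], "turn": [0, 0, 0]}, {"fingers": 0, "travel": [-0.008, 0.028, 0], "turn": [0, 0, 0]}, {"fingers": 0, "travel": [-0.011, 0.04, 0], "turn": [0, 0, 0]}, {"fingers": 0, "travel": [-0.011, 0.04, 0], "turn": [0, 0, 0]}, {"fingers": 0, "travel": [-0.011, 0.04, 0], "turn": [0, 0, 0]}]'

```text
clock: 8.0
eef_pos: [0.5412, -0.0863, 0.0353]
eef_rot: [3.106, 0.442, 0.005]
wrist_force: [3.3, -12.8, -2.1]
grip_width: -0.0002
```

```bash
python3 -c "
from h import *
st()"
```

```text
t 8.0 p [ 0.5412 -0.0863  0.0353] yaw 16.19 tz [ 0.004 -0.004 -1.   ] j 0.4968 -0.2312 F [  3.3 -12.8  -2.1] Fj -0.4 -13.3 q6 -0.46 w -0.0002
```

Hard contact at 13 N, so the y side is home. I'll back off, lift, turn 90° and go round to the near side for the x push.

>>> step_arm --plan '[{"fingers": 0, "travel": [0.09, -0.32, 0], "turn": [0, 0, 0]}, {"fingers": 0, "travel": [0.18, -0.64, 0], "turn": [0, 0, 0]}, {"fingers": 0, "travel": [0.27, -0.96, 0], "turn": [0, 0, 0]}, {"fingers": 0, "travel": [0.27, -0.96, 1], "turn": [0, 0, 0]}, {"fingers": 0, "travel": [0.27, -0.96, 2], "turn": [0, 0, 0]}]'

```text
clock: 8.42
eef_pos: [0.5447, -0.1078, 0.084]
eef_rot: [-3.108, -0.438, 0.008]
wrist_force: [-0.0, 0.3, 0.0]
grip_width: 0.0
```

>>> step_arm --plan '[{"fingers": 0, "travel": [0, 0, 0.8], "turn": [0, 0, -1]}, {"fingers": 0, "travel": [0, 0, 1], "turn": [0, 0, -2]}, {"fingers": 0, "travel": [-0.6, 0.3, 1], "turn": [0, 0, -3]}, {"fingers": 0, "travel": [-1.3, 0.6, 1], "turn": [0, 0, -4]}, {"fingers": 0, "travel": [-2, 0.9, 1], "turn": [0, 0, -5]}]'

```text
clock: 8.83
eef_pos: [0.4954, -0.085, 0.11]
eef_rot: [-3.116, 0.389, 0.001]
wrist_force: [0.3, -0.1, -0.3]
grip_width: -0.0
```

>>> step_arm --plan '[{"fingers": 0, "travel": [-0.5, 0.2, 0], "turn": [0, 0, -1]}, {"fingers": 0, "travel": [-1, 0.4, 0], "turn": [0, 0, -2]}, {"fingers": 0, "travel": [-1.5, 0.6, 0], "turn": [0, 0, -3]}, {"fingers": 0, "travel": [-2, 0.8, 0], "turn": [0, 0, -4]}, {"fingers": 0, "travel": [-2, 0.8, 0], "turn": [0, 0, -5]}]'

```text
clock: 9.25
eef_pos: [0.4429, -0.0643, 0.1097]
eef_rot: [-2.911, 1.182, 0.007]
wrist_force: [-1.4, -0.0, -0.1]
grip_width: -0.0
```

>>> step_arm --plan '[{"fingers": 0, "travel": [0, 0, 0], "turn": [0, 0, -1]}, {"fingers": 0, "travel": [0, 0, 0], "turn": [0, 0, -2]}, {"fingers": 0, "travel": [0, 0, 0], "turn": [0, 0, -3]}, {"fingers": 0, "travel": [0, 0, 0], "turn": [0, 0, -4]}, {"fingers": 0, "travel": [0, 0, 0], "turn": [0, 0, -5]}]'

```text
clock: 9.67
eef_pos: [0.4458, -0.0651, 0.11]
eef_rot: [-2.505, 1.896, 0.002]
wrist_force: [-0.7, -0.2, 0.1]
grip_width: 0.0001
```

```bash
python3 look.py 5; python3 -c "
from h import *
goj(.412,-.1865,.035,-74.1)"
```

```text
t 9.67 p [ 0.4458 -0.0651  0.11  ] yaw -74.23 tz [-0.001  0.001 -1.   ] j 0.4109 -0.1848 F [-0.7 -0.2  0.1] Fj -0.7 0.0 q6 1.12 w 0.0001
t 9.77 p [ 0.4459 -0.0652  0.11  ] yaw -73.91 tz [-0.001  0.001 -1.   ] j 0.411 -0.1849 F [0.5 0.2 0.4] Fj 0.5 0.1 q6 1.12 w 0.0004
w [ 0.4473 -0.0665]
units [ 0.06 -0.05 -3.  ] turn -0.03
```

View pics/b5.png

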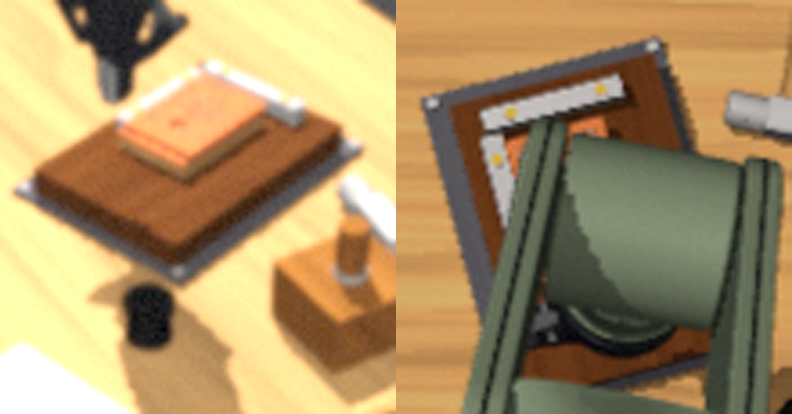

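The side view shows the sheets flush along the left stop, and the tool is at the near side. I'll descend and push toward +x.

>>> step_arm --plan '[{"fingers": 0, "travel": [0.05, -0.05, -0.8], "turn": [0, 0, 0]}, {"fingers": 0, "travel": [0.05, -0.05, -1.6], "turn": [0, 0, 0]}, {"fingers": 0, "travel": [0.05, -0.05, -2.4], "turn": [0, 0, 0]}, {"fingers": 0, "travel": [0.05, -0.05, -2.8], "turn": [0, 0, 0]}, {"fingers": 0, "travel": [0.05, -0.05, -3.0], "turn": [0, 0, 0]}]'

```text
clock: 10.18
eef_pos: [0.4463, -0.0664, 0.0336]
eef_rot: [2.512, -1.885, -0.005]
wrist_force: [-0.6, -0.1, 0.7]
grip_width: -0.0001
```

>>> step_arm --plan '[{"fingers": 0, "travel": [0.18, 0.05, 0], "turn": [0, 0, 0]}, {"fingers": 0, "travel": [0.36, 0.1, 0], "turn": [0, 0, 0]}, {"fingers": 0, "travel": [0.54, 0.155, 0], "turn": [0, 0, 0]}, {"fingers": 0, "travel": [0.72, 0.205, 0], "turn": [0, 0, 0]}, {"fingers": 0, "travel": [0.8, 0.23, 0], "turn": [0, 0, 0]}]'

```text
clock: 10.6
eef_pos: [0.4692, -0.0608, 0.0359]
eef_rot: [-2.51, 1.887, -0.004]
wrist_force: [0.0, 0.7, 0.3]
grip_width: 0.0001
```

>>> step_arm --plan '[{"fingers": 0, "travel": [0.09, 0.025, 0], "turn": [0, 0, 0]}, {"fingers": 0, "travel": [0.18, 0.05, 0], "turn": [0, 0, 0]}, {"fingers": 0, "travel": [0.27, 0.075, 0], "turn": [0, 0, 0]}, {"fingers": 0, "travel": [0.36, 0.1, 0], "turn": [0, 0, 0]}, {"fingers": 0, "travel": [0.45, 0.13, 0], "turn": [0, 0, 0]}]'

```text
clock: 11.02
eef_pos: [0.478, -0.0576, 0.035]
eef_rot: [2.51, -1.887, -0.002]
wrist_force: [-2.5, -1.6, 2.0]
grip_width: 0.0
```

```bash
python3 -c "
from h import *
st()"
```

```text
t 11.02 p [ 0.478  -0.0576  0.035 ] yaw -73.89 tz [-0.002 -0.    -1.   ] j 0.4439 -0.1864 F [-2.5 -1.6  2. ] Fj -2.9 -0.9 q6 1.15 w 0.0
```

>>> step_arm --plan '[{"fingers": 0, "travel": [0.08, 0.023, 0], "turn": [0, 0, 0]}, {"fingers": 0, "travel": [0.16, 0.046, 0], "turn": [0, 0, 0]}, {"fingers": 0, "travel": [0.24, 0.068, 0], "turn": [0, 0, 0]}, {"fingers": 0, "travel": [0.32, 0.091, 0], "turn": [0, 0, 0]}, {"fingers": 0, "travel": [0.38, 0.108, 0], "turn": [0, 0, 0]}]'

```text
clock: 11.43
eef_pos: [0.488, -0.0549, 0.0349]
eef_rot: [2.51, -1.888, -0.001]
wrist_force: [-3.0, -1.4, 0.7]
grip_width: -0.0001
```

>>> step_arm --plan '[{"fingers": 0, "travel": [0.025, 0.007, 0], "turn": [0, 0, 0]}, {"fingers": 0, "travel": [0.05, 0.014, 0], "turn": [0, 0, 0]}, {"fingers": 0, "travel": [0.075, 0.021, 0], "turn": [0, 0, 0]}, {"fingers": 0, "travel": [0.09, 0.026, 0], "turn": [0, 0, 0]}, {"fingers": 0, "travel": [0.09, 0.026, 0], "turn": [0, 0, 0]}]'

```text
clock: 11.85
eef_pos: [0.4905, -0.0542, 0.035]
eef_rot: [2.51, -1.889, -0.0]
wrist_force: [-2.1, -2.0, -1.0]
grip_width: 0.0003
```

```bash
python3 -c "
from h import *
st()"
```

```text
t 11.85 p [ 0.4905 -0.0542  0.035 ] yaw -73.91 tz [-0.  0. -1.] j 0.4569 -0.1865 F [-2.1 -2.  -1. ] Fj -2.5 -1.4 q6 1.16 w 0.0003
```

>>> step_arm --plan '[{"fingers": 0, "travel": [0.01, 0.003, 0], "turn": [0, 0, 0]}, {"fingers": 0, "travel": [0.02, 0.006, 0], "turn": [0, 0, 0]}, {"fingers": 0, "travel": [0.03, 0.009, 0], "turn": [0, 0, 0]}, {"fingers": 0, "travel": [0.04, 0.012, 0], "turn": [0, 0, 0]}, {"fingers": 0, "travel": [0.04, 0.012, 0], "turn": [0, 0, 0]}]'

```text
clock: 12.27
eef_pos: [0.4915, -0.0539, 0.0351]
eef_rot: [-2.51, 1.889, -0.0]
wrist_force: [-1.5, -1.2, -1.9]
grip_width: -0.0001
```

>>> step_arm --plan '[{"fingers": 0, "travel": [0.01, 0.003, 0], "turn": [0, 0, 0]}, {"fingers": 0, "travel": [0.02, 0.006, 0], "turn": [0, 0, 0]}, {"fingers": 0, "travel": [0.03, 0.009, 0], "turn": [0, 0, 0]}, {"fingers": 0, "travel": [0.03, 0.009, 0], "turn": [0, 0, 0]}, {"fingers": 0, "travel": [0.03, 0.009, 0], "turn": [0, 0, 0]}]'

```text
clock: 12.68
eef_pos: [0.4923, -0.0537, 0.0351]
eef_rot: [-2.51, 1.889, -0.0]
wrist_force: [-2.6, -0.5, -1.1]
grip_width: 0.0001
```

>>> step_arm --plan '[{"fingers": 0, "travel": [0.01, 0.003, 0], "turn": [0, 0, 0]}, {"fingers": 0, "travel": [0.02, 0.006, 0], "turn": [0, 0, 0]}, {"fingers": 0, "travel": [0.03, 0.009, 0], "turn": [0, 0, 0]}, {"fingers": 0, "travel": [0.03, 0.009, 0], "turn": [0, 0, 0]}, {"fingers": 0, "travel": [0.03, 0.009, 0], "turn": [0, 0, 0]}]'

```text
clock: 13.1
eef_pos: [0.4926, -0.0536, 0.0351]
eef_rot: [2.51, -1.888, -0.001]
wrist_force: [-4.0, -2.0, 1.0]
grip_width: 0.0005
```

Contact is starting. I'll press a little more, to roughly 12 N.

>>> step_arm --plan '[{"fingers": 0, "travel": [0.01, 0.003, 0], "turn": [0, 0, 0]}, {"fingers": 0, "travel": [0.02, 0.006, 0], "turn": [0, 0, 0]}, {"fingers": 0, "travel": [0.03, 0.009, 0], "turn": [0, 0, 0]}, {"fingers": 0, "travel": [0.03, 0.009, 0], "turn": [0, 0, 0]}, {"fingers": 0, "travel": [0.03, 0.009, 0], "turn": [0, 0, 0]}]'

```text
clock: 13.52
eef_pos: [0.4927, -0.0535, 0.035]
eef_rot: [2.51, -1.887, -0.002]
wrist_force: [-5.6, -2.9, 3.0]
grip_width: 0.0
```

>>> step_arm --plan '[{"fingers": 0, "travel": [0.01, 0.003, 0], "turn": [0, 0, 0]}, {"fingers": 0, "travel": [0.02, 0.006, 0], "turn": [0, 0, 0]}, {"fingers": 0, "travel": [0.03, 0.009, 0], "turn": [0, 0, 0]}, {"fingers": 0, "travel": [0.03, 0.009, 0], "turn": [0, 0, 0]}, {"fingers": 0, "travel": [0.03, 0.009, 0], "turn": [0, 0, 0]}]'

```text
clock: 13.93
eef_pos: [0.4927, -0.0535, 0.035]
eef_rot: [2.509, -1.886, -0.004]
wrist_force: [-6.2, -4.1, 3.3]
grip_width: 0.0002
```

```bash
python3 -c "
from h import *
st()"
```

```text
t 13.93 p [ 0.4927 -0.0535  0.035 ] yaw -73.87 tz [-0.004 -0.001 -1.   ] j 0.4592 -0.1864 F [-6.2 -4.1  3.3] Fj -7.1 -2.2 q6 1.16 w 0.0002
```

>>> step_arm --plan '[{"fingers": 0, "travel": [0.015, 0.004, 0], "turn": [0, 0, 0]}, {"fingers": 0, "travel": [0.03, 0.009, 0], "turn": [0, 0, 0]}, {"fingers": 0, "travel": [0.045, 0.013, 0], "turn": [0, 0, 0]}, {"fingers": 0, "travel": [0.06, 0.017, 0], "turn": [0, 0, 0]}, {"fingers": 0, "travel": [0.06, 0.017, 0], "turn": [0, 0, 0]}]'

```text
clock: 14.35
eef_pos: [0.4927, -0.0533, 0.0348]
eef_rot: [2.507, -1.884, -0.008]
wrist_force: [-10.2, -5.6, 4.6]
grip_width: -0.0001
```

>>> step_arm --plan '[{"fingers": 0, "travel": [0.015, 0.004, 0], "turn": [0, 0, 0]}, {"fingers": 0, "travel": [0.03, 0.009, 0], "turn": [0, 0, 0]}, {"fingers": 0, "travel": [0.045, 0.013, 0], "turn": [0, 0, 0]}, {"fingers": 0, "travel": [0.06, 0.017, 0], "turn": [0, 0, 0]}, {"fingers": 0, "travel": [0.06, 0.017, 0], "turn": [0, 0, 0]}]'

```text
clock: 14.77
eef_pos: [0.4926, -0.0531, 0.0345]
eef_rot: [2.506, -1.883, -0.012]
wrist_force: [-13.1, -7.5, 6.3]
grip_width: -0.0001
```

```bash
python3 -c "
from h import *
st()"
```

```text
t 14.77 p [ 0.4926 -0.0531  0.0345] yaw -73.83 tz [-0.01  -0.001 -1.   ] j 0.4593 -0.186 F [-13.1  -7.5   6.3] Fj -14.6 -3.6 q6 1.16 w -0.0001
```

14.6 N against the far stop with no further motion, so it is home in x. I'll back off, lift, go to the rack opening the fingers, and look.

>>> step_arm --plan '[{"fingers": 0, "travel": [-0.3, -0.09, 0], "turn": [0, 0, 0]}, {"fingers": 0, "travel": [-0.65, -0.18, 0], "turn": [0, 0, 0]}, {"fingers": 0, "travel": [-0.96, -0.27, 0.3], "turn": [0, 0, 0]}, {"fingers": 0, "travel": [-0.96, -0.27, 1.6], "turn": [0, 0, 0]}, {"fingers": 0, "travel": [-0.96, -0.27, 3], "turn": [0, 0, 0]}]'

```text
clock: 15.18
eef_pos: [0.472, -0.0588, 0.1102]
eef_rot: [2.509, -1.889, -0.004]
wrist_force: [0.6, -0.2, -0.2]
grip_width: -0.0
```

```bash
python3 -c "
from h import *
st();go(.5153,-.27,.15,-74.1)"
```

```text
t 15.18 p [ 0.472  -0.0588  0.1102] yaw -73.93 tz [-0.003  0.001 -1.   ] j 0.4379 -0.1859 F [ 0.6 -0.2 -0.2] Fj 0.5 -0.3 q6 1.14 w -0.0
units [ 1.73 -8.45  1.59] turn -0.03
```

>>> step_arm --plan '[{"fingers": 0, "travel": [0.2, -0.9, 0.8], "turn": [0, 0, 0]}, {"fingers": 0, "travel": [0.5, -2.3, 1.6], "turn": [0, 0, 0]}, {"fingers": 50, "travel": [0.8, -3.7, 1.6], "turn": [0, 0, 0]}, {"fingers": 100, "travel": [1.1, -5.1, 1.6], "turn": [0, 0, 0]}, {"fingers": 100, "travel": [1.4, -6.5, 1.6], "turn": [0, 0, 0]}]'

```text
clock: 15.6
eef_pos: [0.5094, -0.2233, 0.1519]
eef_rot: [-2.51, 1.887, -0.007]
wrist_force: [0.9, 0.6, 0.7]
grip_width: 0.036
```

>>> step_arm --plan '[{"fingers": 100, "travel": [0.2, -1, 0], "turn": [0, 0, 0]}, {"fingers": 100, "travel": [0.33, -1.9, 0], "turn": [0, 0, 0]}, {"fingers": 100, "travel": [0.33, -1.9, 0], "turn": [0, 0, 0]}, {"fingers": 100, "travel": [0.33, -1.9, 0], "turn": [0, 0, 0]}, {"fingers": 100, "travel": [0.33, -1.9, 0], "turn": [0, 0, 0]}]'

```text
clock: 16.02
eef_pos: [0.5166, -0.2685, 0.1505]
eef_rot: [-2.51, 1.888, -0.001]
wrist_force: [-0.3, 1.2, -0.3]
grip_width: 0.0857
```

```bash
python3 look.py 6;  python3 -c "
from h import *
go(.5153,-.27,.15,-74.1)"
```

```text
t 16.02 p [ 0.5166 -0.2685  0.1505] yaw -73.92 tz [ 0.001  0.    -1.   ] j 0.4233 -0.3997 F [-0.3  1.2 -0.3] Fj 0.1 1.2 q6 0.79 w 0.0857
t 16.12 p [ 0.5166 -0.2679  0.1504] yaw -73.85 tz [ 0.  0. -1.] j 0.4235 -0.3992 F [-0.   0.3  0.5] Fj 0.1 0.3 q6 0.79 w 0.0853
units [-0.05 -0.08 -0.02] turn -0.04
```

View pics/b6.png

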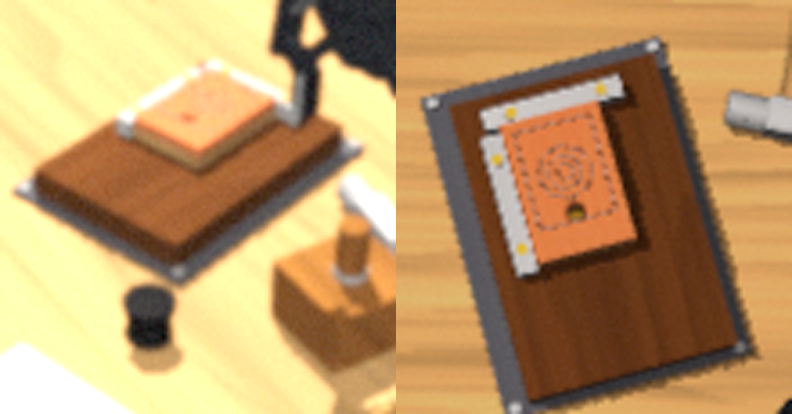

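View pics/top6.png

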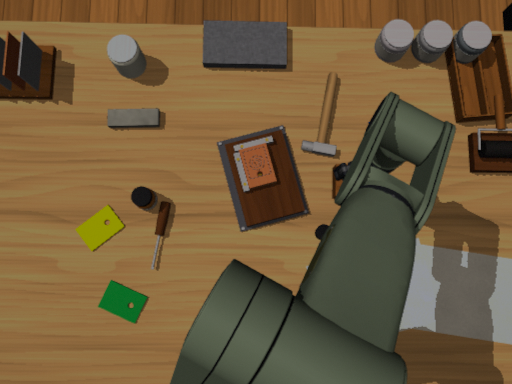

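The top view shows the stack square against both stops, with the brass plug visible through the hole at crop (575,211). Now I'll measure the hole and the squareness.

```bash
python3 - <<'E'
from m import *
t=cv2.imread("pics/top6.png"); S=6
T=cv2.resize(t,None,fx=S,fy=S,interpolation=cv2.INTER_CUBIC)
up=lambda p:(np.array(p)+.5)/S-.5
hsv=cv2.cvtColor(T,cv2.COLOR_BGR2HSV).astype(int); H,Sa,V=hsv[...,0],hsv[...,1],hsv[...,2]
roi=(230*S,130*S,285*S,200*S)
cop=((H<14)&(Sa>130)&(V>110)).astype(np.uint8)*255
c=comp(cop,roi,1000)[0]
P=np.array([onz("top",*up(p[0]),.05)[:2] for p in c])
r=cv2.minAreaRect((P*1e4).astype(np.float32)); print("plate",np.array(r[0])/1e4,np.array(r[1])/1e4,r[2])
ce=np.array(r[0])/1e4; print("centre j",ce@UX,ce@UY,"-> hole j",ce@UX-.022,ce@UY)
dark=(V<95).astype(np.uint8)*255
for c in comp(dark,(int(250*S),int(165*S),int(268*S),int(182*S)),100)[:4]:
    m=cv2.moments(c); u=up((m['m10']/m['m00'],m['m01']/m['m00'])); (q,rad)=cv2.minEnclosingCircle(c)
    for z in(.05,.046): w=onz("top",*u,z)[:2]; print("hole px",u.round(2),"z",z,w.round(4),"j",(w@UX).round(4),(w@UY).round(4),cv2.contourArea(c)/S/S,rad/S)
s=cv2.imread("pics/side6.png")
cv2.imwrite("pics/c6.png",np.hstack([cv2.convertScaleAbs(cv2.resize(a,(400,400),interpolation=cv2.INTER_CUBIC),alpha=1.6) for a in (s[170:210,255:295],t[155:195,240:280])]))
E
```

```text
plate [ 0.55063286 -0.0373881 ] [0.09940571 0.07025173] 16.144699096679688
centre j 0.5193235558145256 -0.18680862401190598 -> hole j 0.4973235558145256 -0.18680862401190598
hole px [259.6 172.8] z 0.05 [ 0.5311 -0.0434] j 0.4989 -0.1872 13.125 2.732391039530436
hole px [259.6 172.8] z 0.046 [ 0.5319 -0.0435] j 0.4996 -0.1875 13.125 2.732391039530436
```

View pics/c6.png

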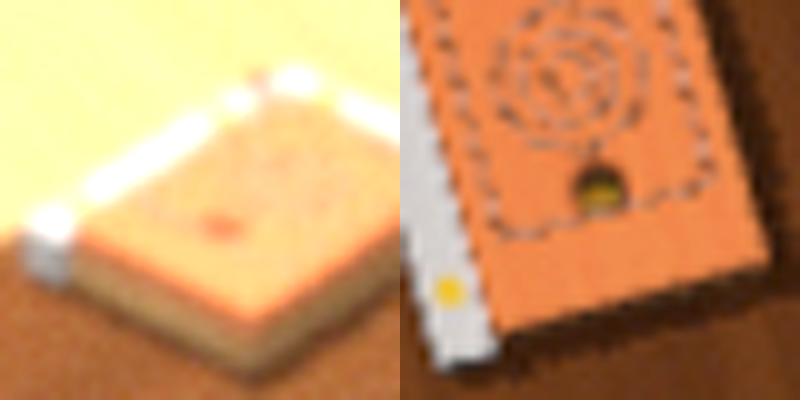

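Plate: 99.4 x 70.3 mm at 16.1°, so it is square, and nothing of the lower sheets shows at the edges. The camera puts the hole at jig (0.4976, -0.1868) and the contact readings at (0.4983, -0.1852), so they agree to about 1.5 mm. Next, down over the knob and squeeze.

>>> step_arm --plan '[{"fingers": 100, "travel": [-0.05, -0.08, -0.8], "turn": [0, 0, 0]}, {"fingers": 100, "travel": [-0.05, -0.08, -1.7], "turn": [0, 0, 0]}, {"fingers": 100, "travel": [-0.05, -0.08, -2.6], "turn": [0, 0, 0]}, {"fingers": 100, "travel": [-0.05, -0.08, -3.2], "turn": [0, 0, 0]}, {"fingers": 100, "travel": [-0.05, -0.08, -3.45], "turn": [0, 0, 0]}]'

```text
clock: 16.53
eef_pos: [0.5142, -0.2691, 0.0618]
eef_rot: [2.512, -1.887, -0.006]
wrist_force: [0.1, -0.3, -0.2]
grip_width: 0.0858
```

```bash
python3 -c "
from h import *
st();go(.5153,-.27,.064,-74.1)
print('hole side',onz('side',276.7,192.3,.05).round(4), onz('side',276.7,192.3,.05)[:2]@UX,onz('side',276.7,192.3,.05)[:2]@UY)
im=env.capture('side');cv2.imwrite('pics/side7.png',im)
cv2.imwrite('pics/b7.png',cv2.convertScaleAbs(cv2.resize(im[180:280,280:380],None,fx=6,fy=6,interpolation=cv2.INTER_CUBIC),alpha=1.6))"
```

```text
t 16.53 p [ 0.5142 -0.2691  0.0618] yaw -73.82 tz [-0.003  0.002 -1.   ] j 0.4208 -0.3997 F [ 0.1 -0.3 -0.2] Fj 0.0 -0.3 q6 0.79 w 0.0858
units [ 0.04 -0.03  0.09] turn -0.05
hole side [ 0.5287 -0.0411  0.05  ] 0.4972232301543958 -0.18442167155927955
```

View pics/b7.png

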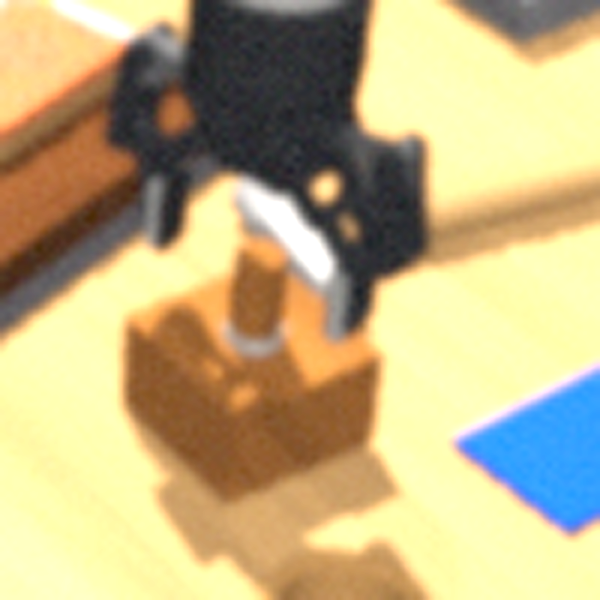

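The knob at crop (258,285) is between the open fingers, which are clear of the rack. First squeeze.

>>> step_arm --plan '[{"fingers": 60, "travel": [0.02, 0, 0], "turn": [0, 0, 0]}, {"fingers": 40, "travel": [0.02, 0, 0], "turn": [0, 0, 0]}, {"fingers": 25, "travel": [0.02, 0, 0], "turn": [0, 0, 0]}, {"fingers": 10, "travel": [0.02, 0, 0], "turn": [0, 0, 0]}, {"fingers": 10, "travel": [0.02, 0, 0], "turn": [0, 0, 0]}]'

```text
clock: 17.0
eef_pos: [0.5164, -0.2711, 0.0647]
eef_rot: [-2.51, 1.888, -0.003]
wrist_force: [0.6, 2.1, 1.5]
grip_width: 0.0256
```

>>> step_arm --plan '[{"fingers": 10, "travel": [0, 0, 0], "turn": [0, 0, 0]}, {"fingers": 10, "travel": [0, 0, 0], "turn": [0, 0, 0]}, {"fingers": 10, "travel": [0, 0, 0], "turn": [0, 0, 0]}, {"fingers": 10, "travel": [0, 0, 0], "turn": [0, 0, 0]}, {"fingers": 10, "travel": [0, 0, 0], "turn": [0, 0, 0]}]'

```text
clock: 17.42
eef_pos: [0.5164, -0.2712, 0.0648]
eef_rot: [-2.51, 1.888, -0.002]
wrist_force: [-1.4, 1.4, 5.5]
grip_width: 0.0224
```

```bash
python3 look.py 8
```

```text
t 17.42 p [ 0.5164 -0.2712  0.0648] yaw -73.91 tz [ 0.001 -0.001 -1.   ] j 0.4224 -0.4023 F [-1.4  1.4  5.5] Fj -1.0 1.7 q6 0.79 w 0.0224
t 17.52 p [ 0.5164 -0.2712  0.0648] yaw -73.91 tz [ 0.001 -0.001 -1.   ] j 0.4224 -0.4023 F [-0.7  0.9  5.8] Fj -0.4 1.0 q6 0.79 w 0.0221
```

Grip on, with small forces. I'll open, turn 90° and squeeze again so the pin is centred in both axes.

>>> step_arm --plan '[{"fingers": 100, "travel": [0, 0, 0], "turn": [0, 0, 0]}, {"fingers": 100, "travel": [0, 0, 0], "turn": [0, 0, 0]}, {"fingers": 100, "travel": [0, 0, 0], "turn": [0, 0, 0]}, {"fingers": 100, "travel": [0, 0, 0], "turn": [0, 0, 1]}, {"fingers": 100, "travel": [0, 0, 0], "turn": [0, 0, 2]}]'

```text
clock: 17.93
eef_pos: [0.5158, -0.2709, 0.0635]
eef_rot: [2.698, -1.609, -0.001]
wrist_force: [1.2, 1.0, 0.1]
grip_width: 0.0811
```

>>> step_arm --plan '[{"fingers": 100, "travel": [0, 0, 0], "turn": [0, 0, 1.1]}, {"fingers": 100, "travel": [0, 0, 0], "turn": [0, 0, 2.2]}, {"fingers": 100, "travel": [0, 0, 0], "turn": [0, 0, 3.3]}, {"fingers": 100, "travel": [0, 0, 0], "turn": [0, 0, 4.4]}, {"fingers": 100, "travel": [0, 0, 0], "turn": [0, 0, 5.5]}]'

```text
clock: 18.35
eef_pos: [0.5158, -0.2709, 0.0635]
eef_rot: [-3.044, 0.775, 0.001]
wrist_force: [-0.8, -0.3, 0.1]
grip_width: 0.0854
```

>>> step_arm --plan '[{"fingers": 100, "travel": [0, 0, 0], "turn": [0, 0, 1.1]}, {"fingers": 100, "travel": [0, 0, 0], "turn": [0, 0, 2.2]}, {"fingers": 100, "travel": [0, 0, 0], "turn": [0, 0, 3.3]}, {"fingers": 100, "travel": [0, 0, 0], "turn": [0, 0, 4.4]}, {"fingers": 100, "travel": [0, 0, 0], "turn": [0, 0, 5.5]}]'

```text
clock: 18.77
eef_pos: [0.5158, -0.2709, 0.0635]
eef_rot: [-3.139, -0.121, 0.001]
wrist_force: [-0.7, 0.2, 0.0]
grip_width: 0.0856
```

>>> step_arm --plan '[{"fingers": 100, "travel": [0, 0, 0], "turn": [0, 0, 1]}, {"fingers": 100, "travel": [0, 0, 0], "turn": [0, 0, 2]}, {"fingers": 100, "travel": [0, 0, 0], "turn": [0, 0, 2]}, {"fingers": 100, "travel": [0, 0, 0], "turn": [0, 0, 2]}, {"fingers": 100, "travel": [0, 0, 0], "turn": [0, 0, 2]}]'

```text
clock: 19.18
eef_pos: [0.5159, -0.2709, 0.0637]
eef_rot: [-3.111, -0.436, 0.0]
wrist_force: [-0.3, -0.1, 0.2]
grip_width: 0.0851
```

```bash
python3 -c "
from h import *
st();go(.5164,-.2712,.0648,16)"
```

```text
t 19.18 p [ 0.5159 -0.2709  0.0637] yaw 15.97 tz [-0.  0. -1.] j 0.4219 -0.4019 F [-0.3 -0.1  0.2] Fj -0.4 -0.0 q6 -0.78 w 0.0851
units [ 0.02 -0.01  0.05] turn 0.0
```

>>> step_arm --plan '[{"fingers": 60, "travel": [0, 0, 0.05], "turn": [0, 0, 0]}, {"fingers": 40, "travel": [0, 0, 0.05], "turn": [0, 0, 0]}, {"fingers": 25, "travel": [0, 0, 0.05], "turn": [0, 0, 0]}, {"fingers": 10, "travel": [0, 0, 0.05], "turn": [0, 0, 0]}, {"fingers": 10, "travel": [0, 0, 0.05], "turn": [0, 0, 0]}]'

```text
clock: 19.6
eef_pos: [0.516, -0.271, 0.0651]
eef_rot: [3.111, 0.439, 0.0]
wrist_force: [0.3, -0.2, -1.2]
grip_width: 0.0256
```

>>> step_arm --plan '[{"fingers": 10, "travel": [0, 0, 0], "turn": [0, 0, 0]}, {"fingers": 10, "travel": [0, 0, 0], "turn": [0, 0, 0]}, {"fingers": 10, "travel": [0, 0, 0.1], "turn": [0, 0, 0]}, {"fingers": 10, "travel": [0, 0, 0.25], "turn": [0, 0, 0]}, {"fingers": 10, "travel": [0, 0, 0.4], "turn": [0, 0, 0]}]'

```text
clock: 20.02
eef_pos: [0.5158, -0.2709, 0.0751]
eef_rot: [-3.11, -0.44, 0.001]
wrist_force: [-0.0, 0.6, -1.0]
grip_width: 0.022
```

```bash
python3 -c "
from h import *
st()"
```

```text
t 20.02 p [ 0.5158 -0.2709  0.0751] yaw 16.1 tz [-0.001  0.    -1.   ] j 0.4219 -0.4018 F [-0.   0.6 -1. ] Fj 0.2 0.6 q6 -0.78 w 0.022
```

The pin is lifted: -1 N in z, which is its weight. Raise it fully and look.

>>> step_arm --plan '[{"fingers": 10, "travel": [0, 0, 0.5], "turn": [0, 0, 0]}, {"fingers": 10, "travel": [0, 0, 1.1], "turn": [0, 0, 0]}, {"fingers": 10, "travel": [0, 0, 1.7], "turn": [0, 0, 0]}, {"fingers": 10, "travel": [0, 0, 2.3], "turn": [0, 0, 0]}, {"fingers": 10, "travel": [0, 0, 2.6], "turn": [0, 0, 0]}]'

```text
clock: 20.43
eef_pos: [0.5167, -0.2714, 0.1423]
eef_rot: [3.109, 0.44, 0.004]
wrist_force: [0.2, 0.1, -0.8]
grip_width: 0.0225
```

```bash
python3 -c "
from h import *
st();goj(.498,-.1857,.135,15.95)
im=env.capture('side');cv2.imwrite('pics/side9.png',im)
cv2.imwrite('pics/b9.png',cv2.convertScaleAbs(cv2.resize(im[170:270,270:370],None,fx=6,fy=6,interpolation=cv2.INTER_CUBIC),alpha=1.6))"
```

```text
t 20.43 p [ 0.5167 -0.2714  0.1423] yaw 16.1 tz [ 0.003 -0.002 -1.   ] j 0.4226 -0.4026 F [ 0.2  0.1 -0.8] Fj 0.2 0.0 q6 -0.78 w 0.0225
w [ 0.5298 -0.0422]
units [ 0.52  9.17 -0.29] turn -0.02
```

View pics/b9.png

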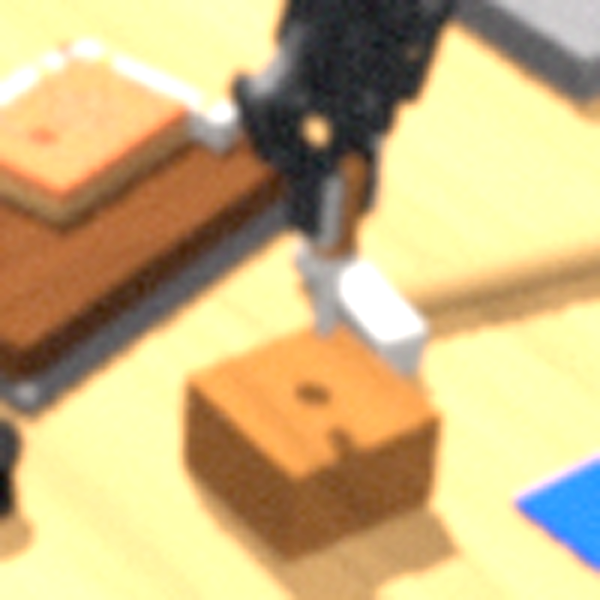

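The pin hangs upright in the grip, clear of the rack. Carry it over the bore.

>>> step_arm --plan '[{"fingers": 10, "travel": [0.05, 0.9, 0], "turn": [0, 0, 0]}, {"fingers": 10, "travel": [0.12, 2.1, 0], "turn": [0, 0, 0]}, {"fingers": 10, "travel": [0.2, 3.4, 0], "turn": [0, 0, 0]}, {"fingers": 10, "travel": [0.27, 4.7, 0], "turn": [0, 0, 0]}, {"fingers": 10, "travel": [0.35, 6, 0], "turn": [0, 0, 0]}]'

```text
clock: 20.9
eef_pos: [0.5241, -0.1196, 0.1394]
eef_rot: [-3.11, -0.439, 0.002]
wrist_force: [0.4, 0.9, -1.5]
grip_width: 0.0227
```

>>> step_arm --plan '[{"fingers": 10, "travel": [0.05, 0.9, 0], "turn": [0, 0, 0]}, {"fingers": 10, "travel": [0.1, 1.8, 0], "turn": [0, 0, 0]}, {"fingers": 10, "travel": [0.15, 2.6, 0], "turn": [0, 0, 0]}, {"fingers": 10, "travel": [0.17, 3.1, 0], "turn": [0, 0, 0]}, {"fingers": 10, "travel": [0.17, 3.17, 0], "turn": [0, 0, 0]}]'

```text
clock: 21.32
eef_pos: [0.5287, -0.0399, 0.1396]
eef_rot: [-3.109, -0.443, 0.001]
wrist_force: [-0.6, -0.9, -1.1]
grip_width: 0.0224
```

>>> step_arm --plan '[{"fingers": 10, "travel": [0, 0, -0.2], "turn": [0, 0, 0]}, {"fingers": 10, "travel": [0, 0, -0.4], "turn": [0, 0, 0]}, {"fingers": 10, "travel": [0, 0, -0.6], "turn": [0, 0, 0]}, {"fingers": 10, "travel": [0, 0, -0.8], "turn": [0, 0, 0]}, {"fingers": 10, "travel": [0, 0, -0.8], "turn": [0, 0, 0]}]'

```text
clock: 21.73
eef_pos: [0.528, -0.0424, 0.1186]
eef_rot: [-3.11, -0.438, 0.004]
wrist_force: [1.0, -0.0, -1.0]
grip_width: 0.0223
```

```bash
python3 -c "
from h import *
st();goj(.498,-.1857,.115,15.95)
im=env.capture('side');cv2.imwrite('pics/side10.png',im)
cv2.imwrite('pics/b10.png',cv2.convertScaleAbs(cv2.resize(im[150:220,245:315],None,fx=8,fy=8,interpolation=cv2.INTER_CUBIC),alpha=1.4))"
```

```text
t 21.73 p [ 0.528  -0.0424  0.1186] yaw 16.03 tz [-0.003  0.    -1.   ] j 0.4962 -0.1855 F [ 1. -0. -1.] Fj 0.9 -0.3 q6 -0.38 w 0.0223
w [ 0.5298 -0.0422]
units [ 0.07  0.01 -0.14] turn -0.01
```

View pics/b10.png

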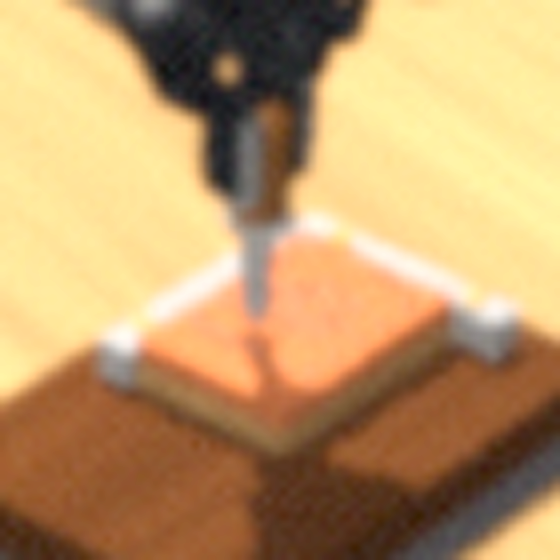

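The nose is just above the hole (crop (258,318) against the hole at about (258,342)). I'll correct x by 1.8 mm, lower slowly and watch the force.

>>> step_arm --plan '[{"fingers": 10, "travel": [0.04, 0, -0.05], "turn": [0, 0, 0]}, {"fingers": 10, "travel": [0.06, 0, -0.1], "turn": [0, 0, 0]}, {"fingers": 10, "travel": [0.06, 0, -0.2], "turn": [0, 0, 0]}, {"fingers": 10, "travel": [0.06, 0, -0.2], "turn": [0, 0, 0]}, {"fingers": 10, "travel": [0.06, 0, -0.2], "turn": [0, 0, 0]}]'

```text
clock: 22.2
eef_pos: [0.5304, -0.0417, 0.115]
eef_rot: [-3.111, -0.44, 0.0]
wrist_force: [-0.5, 0.6, -0.3]
grip_width: 0.0222
```

```bash
python3 -c "
from h import *
st();goj(.498,-.1857,.115,15.95)
print(proj('side',[.5298,-.0422,.057]))
im=env.capture('side');cv2.imwrite('pics/side11.png',im)
cv2.imwrite('pics/b11.png',cv2.convertScaleAbs(cv2.resize(im[165:215,250:300],None,fx=12,fy=12,interpolation=cv2.INTER_CUBIC),alpha=1.3))"
```

```text
t 22.2 p [ 0.5304 -0.0417  0.115 ] yaw 16.1 tz [-0.  0. -1.] j 0.4987 -0.1854 F [-0.5  0.6 -0.3] Fj -0.3 0.7 q6 -0.38 w 0.0222
w [ 0.5298 -0.0422]
units [-0.02 -0.02 -0.  ] turn -0.02
[277.25169852 190.37311889]
```

View pics/b11.png

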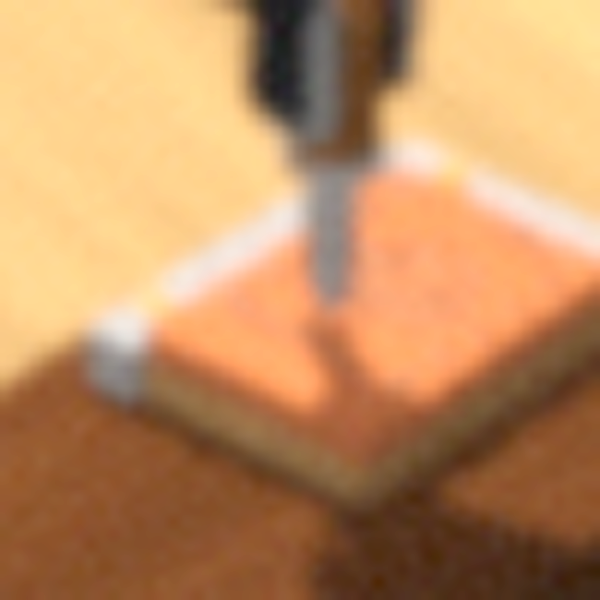

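The nose is where I predicted, over the hole. Descend into it.

>>> step_arm --plan '[{"fingers": 10, "travel": [-0.02, -0.02, -0.08], "turn": [0, 0, 0]}, {"fingers": 10, "travel": [-0.02, -0.02, -0.16], "turn": [0, 0, 0]}, {"fingers": 10, "travel": [-0.02, -0.02, -0.24], "turn": [0, 0, 0]}, {"fingers": 10, "travel": [-0.02, -0.02, -0.32], "turn": [0, 0, 0]}, {"fingers": 10, "travel": [-0.02, -0.02, -0.4], "turn": [0, 0, 0]}]'

```text
clock: 22.67
eef_pos: [0.5299, -0.0422, 0.1048]
eef_rot: [-3.111, -0.44, 0.0]
wrist_force: [0.4, -0.5, -1.3]
grip_width: 0.0224
```

>>> step_arm --plan '[{"fingers": 10, "travel": [0, 0, -0.04], "turn": [0, 0, 0]}, {"fingers": 10, "travel": [0, 0, -0.08], "turn": [0, 0, 0]}, {"fingers": 10, "travel": [0, 0, -0.12], "turn": [0, 0, 0]}, {"fingers": 10, "travel": [0, 0, -0.16], "turn": [0, 0, 0]}, {"fingers": 10, "travel": [0, 0, -0.2], "turn": [0, 0, 0]}]'

```text
clock: 23.08
eef_pos: [0.53, -0.0422, 0.1001]
eef_rot: [3.111, 0.44, 0.0]
wrist_force: [-0.3, 0.2, -1.2]
grip_width: 0.0223
```

```bash
python3 -c "
from h import *
st()"
```

```text
t 23.08 p [ 0.53   -0.0422  0.1001] yaw 16.1 tz [ 0. -0. -1.] j 0.4982 -0.1858 F [-0.3  0.2 -1.2] Fj -0.2 0.2 q6 -0.38 w 0.0223
```

Nose inside the top plate with no side force. Continue.

>>> step_arm --plan '[{"fingers": 10, "travel": [0, 0, -0.04], "turn": [0, 0, 0]}, {"fingers": 10, "travel": [0, 0, -0.08], "turn": [0, 0, 0]}, {"fingers": 10, "travel": [0, 0, -0.12], "turn": [0, 0, 0]}, {"fingers": 10, "travel": [0, 0, -0.16], "turn": [0, 0, 0]}, {"fingers": 10, "travel": [0, 0, -0.16], "turn": [0, 0, 0]}]'

```text
clock: 23.5
eef_pos: [0.5299, -0.0422, 0.0959]
eef_rot: [-3.111, -0.44, 0.0]
wrist_force: [0.1, 1.0, -1.6]
grip_width: 0.0223
```

>>> step_arm --plan '[{"fingers": 10, "travel": [0, 0, -0.05], "turn": [0, 0, 0]}, {"fingers": 10, "travel": [0, 0, -0.1], "turn": [0, 0, 0]}, {"fingers": 10, "travel": [0, 0, -0.15], "turn": [0, 0, 0]}, {"fingers": 10, "travel": [0, 0, -0.2], "turn": [0, 0, 0]}, {"fingers": 10, "travel": [0, 0, -0.2], "turn": [0, 0, 0]}]'

```text
clock: 23.92
eef_pos: [0.5298, -0.0422, 0.0908]
eef_rot: [-3.111, -0.44, 0.001]
wrist_force: [-0.0, 0.9, -1.4]
grip_width: 0.0224
```

```bash
python3 -c "
from h import *
st()"
```

```text
t 23.92 p [ 0.5298 -0.0422  0.0908] yaw 16.1 tz [-0.  0. -1.] j 0.498 -0.1858 F [-0.   0.9 -1.4] Fj 0.2 0.9 q6 -0.38 w 0.0224
```

>>> step_arm --plan '[{"fingers": 10, "travel": [0, 0, -0.05], "turn": [0, 0, 0]}, {"fingers": 10, "travel": [0, 0, -0.1], "turn": [0, 0, 0]}, {"fingers": 10, "travel": [0, 0, -0.15], "turn": [0, 0, 0]}, {"fingers": 10, "travel": [0, 0, -0.2], "turn": [0, 0, 0]}, {"fingers": 10, "travel": [0, 0, -0.2], "turn": [0, 0, 0]}]'

```text
clock: 24.33
eef_pos: [0.53, -0.0422, 0.086]
eef_rot: [-3.111, -0.44, -0.0]
wrist_force: [0.9, 0.2, -0.0]
grip_width: 0.0222
```

>>> step_arm --plan '[{"fingers": 10, "travel": [0, 0, -0.05], "turn": [0, 0, 0]}, {"fingers": 10, "travel": [0, 0, -0.1], "turn": [0, 0, 0]}, {"fingers": 10, "travel": [0, 0, -0.15], "turn": [0, 0, 0]}, {"fingers": 10, "travel": [0, 0, -0.2], "turn": [0, 0, 0]}, {"fingers": 10, "travel": [0, 0, -0.2], "turn": [0, 0, 0]}]'

```text
clock: 24.75
eef_pos: [0.53, -0.0423, 0.0812]
eef_rot: [3.111, 0.44, 0.001]
wrist_force: [-1.0, 0.4, 4.1]
grip_width: 0.0225
```

```bash
python3 -c "
from h import *
st()"
```

```text
t 24.75 p [ 0.53   -0.0423  0.0812] yaw 16.1 tz [ 0. -0. -1.] j 0.4982 -0.1859 F [-1.   0.4  4.1] Fj -0.9 0.6 q6 -0.38 w 0.0225
```

The plug is resisting with about 5 N, as expected. Continue down.

>>> step_arm --plan '[{"fingers": 10, "travel": [0, 0, -0.05], "turn": [0, 0, 0]}, {"fingers": 10, "travel": [0, 0, -0.1], "turn": [0, 0, 0]}, {"fingers": 10, "travel": [0, 0, -0.15], "turn": [0, 0, 0]}, {"fingers": 10, "travel": [0, 0, -0.2], "turn": [0, 0, 0]}, {"fingers": 10, "travel": [0, 0, -0.2], "turn": [0, 0, 0]}]'

```text
clock: 25.17
eef_pos: [0.53, -0.0422, 0.076]
eef_rot: [3.111, 0.44, 0.0]
wrist_force: [-1.0, 0.6, 2.6]
grip_width: 0.0221
```

>>> step_arm --plan '[{"fingers": 10, "travel": [0, 0, -0.05], "turn": [0, 0, 0]}, {"fingers": 10, "travel": [0, 0, -0.1], "turn": [0, 0, 0]}, {"fingers": 10, "travel": [0, 0, -0.15], "turn": [0, 0, 0]}, {"fingers": 10, "travel": [0, 0, -0.2], "turn": [0, 0, 0]}, {"fingers": 10, "travel": [0, 0, -0.2], "turn": [0, 0, 0]}]'

```text
clock: 25.58
eef_pos: [0.53, -0.0422, 0.071]
eef_rot: [3.111, 0.44, 0.0]
wrist_force: [-0.4, 0.0, 3.3]
grip_width: 0.0226
```

```bash
python3 -c "
from h import *
st()"
```

```text
t 25.58 p [ 0.53   -0.0422  0.071 ] yaw 16.1 tz [ 0.  0. -1.] j 0.4982 -0.1858 F [-0.4  0.   3.3] Fj -0.4 0.2 q6 -0.38 w 0.0226
```

>>> step_arm --plan '[{"fingers": 10, "travel": [0, 0, -0.04], "turn": [0, 0, 0]}, {"fingers": 10, "travel": [0, 0, -0.08], "turn": [0, 0, 0]}, {"fingers": 10, "travel": [0, 0, -0.12], "turn": [0, 0, 0]}, {"fingers": 10, "travel": [0, 0, -0.16], "turn": [0, 0, 0]}, {"fingers": 10, "travel": [0, 0, -0.16], "turn": [0, 0, 0]}]'

```text
clock: 26.0
eef_pos: [0.53, -0.0422, 0.0671]
eef_rot: [-3.111, -0.44, -0.0]
wrist_force: [-0.9, -0.7, 3.7]
grip_width: 0.0222
```

>>> step_arm --plan '[{"fingers": 10, "travel": [0, 0, -0.02], "turn": [0, 0, 0]}, {"fingers": 10, "travel": [0, 0, -0.03], "turn": [0, 0, 0]}, {"fingers": 10, "travel": [0, 0, -0.04], "turn": [0, 0, 0]}, {"fingers": 10, "travel": [0, 0, -0.04], "turn": [0, 0, 0]}, {"fingers": 10, "travel": [0, 0, -0.04], "turn": [0, 0, 0]}]'

```text
clock: 26.42
eef_pos: [0.53, -0.0422, 0.0662]
eef_rot: [-3.111, -0.44, -0.0]
wrist_force: [-1.5, -0.6, 4.9]
grip_width: 0.0223
```

>>> step_arm --plan '[{"fingers": 10, "travel": [0, 0, -0.02], "turn": [0, 0, 0]}, {"fingers": 10, "travel": [0, 0, -0.03], "turn": [0, 0, 0]}, {"fingers": 10, "travel": [0, 0, -0.03], "turn": [0, 0, 0]}, {"fingers": 10, "travel": [0, 0, -0.03], "turn": [0, 0, 0]}, {"fingers": 10, "travel": [0, 0, -0.03], "turn": [0, 0, 0]}]'

```text
clock: 26.83
eef_pos: [0.5301, -0.0422, 0.0654]
eef_rot: [3.111, 0.44, 0.0]
wrist_force: [-1.6, 0.2, 5.0]
grip_width: 0.0221
```

```bash
python3 -c "
from h import *
st()"
```

```text
t 26.83 p [ 0.5301 -0.0422  0.0654] yaw 16.1 tz [ 0.  0. -1.] j 0.4982 -0.1858 F [-1.6  0.2  5. ] Fj -1.5 0.6 q6 -0.38 w 0.0221
```

>>> step_arm --plan '[{"fingers": 10, "travel": [0, 0, -0.01], "turn": [0, 0, 0]}, {"fingers": 10, "travel": [0, 0, -0.02], "turn": [0, 0, 0]}, {"fingers": 10, "travel": [0, 0, -0.03], "turn": [0, 0, 0]}, {"fingers": 10, "travel": [0, 0, -0.03], "turn": [0, 0, 0]}, {"fingers": 10, "travel": [0, 0, -0.03], "turn": [0, 0, 0]}]'

```text
clock: 27.25
eef_pos: [0.5301, -0.0422, 0.0651]
eef_rot: [3.111, 0.44, 0.001]
wrist_force: [-2.2, -0.6, 8.2]
grip_width: 0.0227
```

>>> step_arm --plan '[{"fingers": 10, "travel": [0, 0, -0.01], "turn": [0, 0, 0]}, {"fingers": 10, "travel": [0, 0, -0.02], "turn": [0, 0, 0]}, {"fingers": 10, "travel": [0, 0, -0.02], "turn": [0, 0, 0]}, {"fingers": 10, "travel": [0, 0, -0.02], "turn": [0, 0, 0]}, {"fingers": 10, "travel": [0, 0, -0.02], "turn": [0, 0, 0]}]'

```text
clock: 27.67
eef_pos: [0.5301, -0.0422, 0.0651]
eef_rot: [3.11, 0.44, 0.001]
wrist_force: [-2.9, -0.3, 11.2]
grip_width: 0.0223
```

```bash
python3 -c "
from h import *
st()
im=env.capture('side');cv2.imwrite('pics/side12.png',im)
cv2.imwrite('pics/b12.png',cv2.convertScaleAbs(cv2.resize(im[165:215,250:300],None,fx=12,fy=12,interpolation=cv2.INTER_CUBIC),alpha=1.3))"
```

```text
t 27.67 p [ 0.5301 -0.0422  0.0651] yaw 16.1 tz [ 0.001 -0.    -1.   ] j 0.4983 -0.1858 F [-2.9 -0.3 11.2] Fj -2.9 0.5 q6 -0.38 w 0.0223
```

View pics/b12.png

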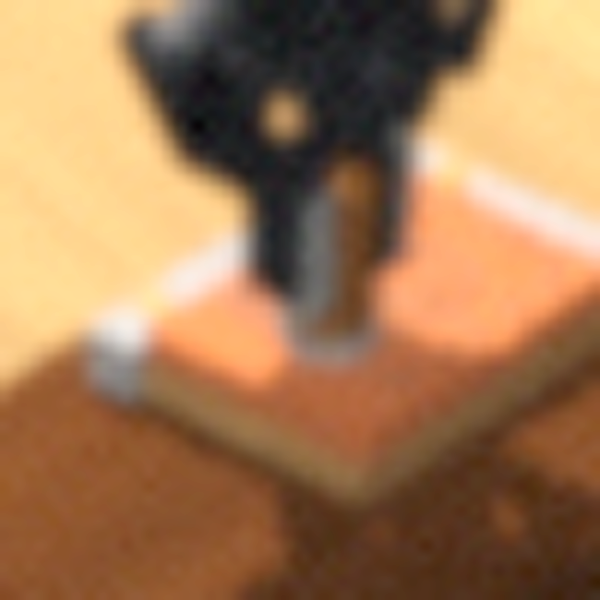

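The collar sits on the plate at the predicted height, stalled at 11 N. I'll unload slightly, open, and rise straight up.

>>> step_arm --plan '[{"fingers": 10, "travel": [0, 0, 0.03], "turn": [0, 0, 0]}, {"fingers": 30, "travel": [0, 0, 0.04], "turn": [0, 0, 0]}, {"fingers": 60, "travel": [0, 0, 0.04], "turn": [0, 0, 0]}, {"fingers": 100, "travel": [0, 0, 0.04], "turn": [0, 0, 0]}, {"fingers": 100, "travel": [0, 0, 0.04], "turn": [0, 0, 0]}]'

```text
clock: 28.13
eef_pos: [0.5299, -0.0422, 0.0646]
eef_rot: [-3.111, -0.44, 0.001]
wrist_force: [0.1, -0.6, 0.2]
grip_width: 0.0608
```

>>> step_arm --plan '[{"fingers": 100, "travel": [0, 0, 0.04], "turn": [0, 0, 0]}, {"fingers": 100, "travel": [0, 0, 0.04], "turn": [0, 0, 0]}, {"fingers": 100, "travel": [0, 0, 0.8], "turn": [0, 0, 0]}, {"fingers": 100, "travel": [0, 0, 1.8], "turn": [0, 0, 0]}, {"fingers": 100, "travel": [0, 0, 3], "turn": [0, 0, 0]}]'

```text
clock: 28.55
eef_pos: [0.5288, -0.0421, 0.1395]
eef_rot: [-3.11, -0.44, 0.006]
wrist_force: [-0.1, 0.0, -0.2]
grip_width: 0.0856
```

>>> step_arm --plan '[{"fingers": 100, "travel": [0, -0.8, 1], "turn": [0, 0, 0]}, {"fingers": 100, "travel": [0, -2.2, 1], "turn": [0, 0, 0]}, {"fingers": 100, "travel": [0, -3.6, 1], "turn": [0, 0, 0]}, {"fingers": 100, "travel": [0, -5, 1], "turn": [0, 0, 0]}, {"fingers": 100, "travel": [0, -6.4, 1], "turn": [0, 0, 0]}]'

```text
clock: 28.97
eef_pos: [0.5299, -0.2037, 0.1654]
eef_rot: [3.11, 0.441, 0.001]
wrist_force: [0.6, -0.0, 0.8]
grip_width: 0.0856
```

>>> step_arm --plan '[{"fingers": 100, "travel": [0, -0.8, 0], "turn": [0, 0, 0]}, {"fingers": 100, "travel": [0, -2, 0], "turn": [0, 0, 0]}, {"fingers": 100, "travel": [0, -2, 0], "turn": [0, 0, 0]}, {"fingers": 100, "travel": [0, -2, 0], "turn": [0, 0, 0]}, {"fingers": 100, "travel": [0, -2, 0], "turn": [0, 0, 0]}]'

```text
clock: 29.38
eef_pos: [0.5297, -0.2518, 0.1648]
eef_rot: [-3.11, -0.439, 0.001]
wrist_force: [-1.0, -0.4, -1.7]
grip_width: 0.0853
```

```bash
python3 look.py 13
```

```text
t 29.38 p [ 0.5297 -0.2518  0.1648] yaw 16.07 tz [-0.001  0.001 -1.   ] j 0.4405 -0.3873 F [-1.  -0.4 -1.7] Fj -1.0 -0.1 q6 -0.74 w 0.0853
t 29.48 p [ 0.5299 -0.2512  0.165 ] yaw 16.15 tz [-0.     0.001 -1.   ] j 0.4408 -0.3867 F [-0.9  0.6  0.2] Fj -0.7 0.8 q6 -0.74 w 0.0852
```

View pics/b13.png

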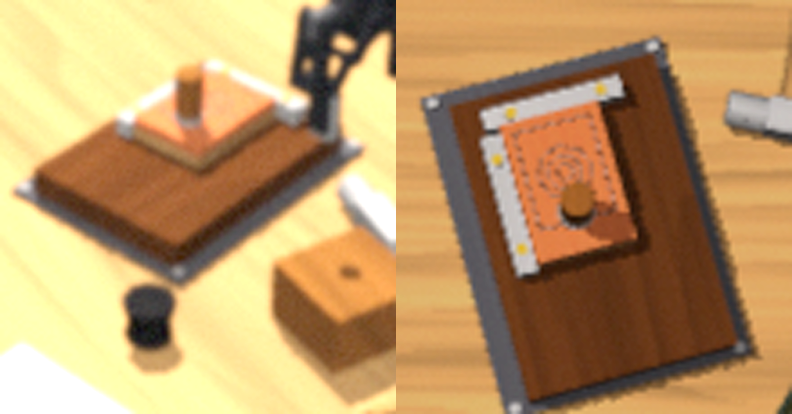

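The pin stands upright at side crop (190,95) with its collar on the plate, and the stack is flush to both stops. I'll do a quick two-view height check, then hand in.

```bash
python3 - <<'E'
from h import *
c=lambda u,v,x,y:((u+.5)/3.6-.5+x,(v+.5)/3.6-.5+y)
p=tri(("side",*c(190,73,225,160)),("top",*c(577-396,200,210,115)))
print("knob top",p.round(4),"j",(p[:2]@UX).round(4),(p[:2]@UY).round(4),"expected z .094")
env.sign_off(); print("signed off",env.sense()["clock"])
E
```

```text
knob top [ 0.5287 -0.0434  0.0942] j 0.4966 -0.1865 expected z .094
the job is handed in; nothing more can be done
the job is handed in; nothing more can be done
```

I pushed the stack home against the left stop (13 N) and then the far stop (about 15 N). I gripped the pin by its knob, squeezing once in each direction to centre it. I pressed it through the sheets against the plug until it stopped at 11 N, then released it and drew the arm clear. The job went in at about 29.5 s of the 72 s; sign-off gave no verdict.

**Last checks**
- The last pictures show the stack flush with both stops and the pin upright with its collar on the top plate. The jig, rack, loupe and mallet head show no change; I did not re-measure the bystanders.
- The pin stopped at the predicted height. Two views put the knob top at 94.2 mm, where 94 mm is expected for a pin fully home.
- The plug gave a steady resistance of about 4–6 N over the last 16 mm. I did not measure how far it moved, but a fully home pin pushes it 21 mm.

**Disagreements**
- The cameras and the arm's contact readings differed by up to about 2.5 mm on where the hole is. I aimed between them, and the pin went in with little side force, at most 3 N.
- The gripper read 22.3 mm on the knob, which is stated as 24 mm across.

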